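# Snap the divider into the sample tray and set out the bottle

### The arm

A 6-joint arm with a two-finger parallel gripper is mounted at the origin on a cart in front of the work surface, level with it; the furniture and walls round the work are solid. World frame = base frame: x ahead of the robot, y to its left, z up, the work surface at z = 0. Lengths are in m, angles in rad, forces in N, time in s.
With the tool pointing down it reaches from about 0.325 to 0.925 m from the base axis. Payload 3.1 kg.
Tool frame: the origin (TCP) lies midway between the tips of the shut fingers; the grasp point (between the pads) lies arm.hold_point_z behind it (arm.hold_point_z is the distance from the TCP to the grasp point, in m); x points along the fingers, z is the direction in which the jaws open and shut, and the axes are right-handed (so a half turn about x gives the same grasp; the last joint's range is limited). The gripper opens to 85 mm and grips with 20 to 120 N. Pads are 22 mm wide; open, the fingers measure 114 mm over their backs; the gripper's body (76 mm by 85 mm) begins 54 mm behind the grasp point. The pads swing forward as they close: fully open they stand 13 mm farther back than shut.
Start: joints at [-1.265, 0.217, 1.613, -0, 1.311, -0.112], TCP at [0.254, -0.571, 0.231] pointing down, gripper open.
Joint ranges: [-2.75, 2.75], [-0.78, 2.1], [0.31, 2.55], [-1.13, 4.27], [0.13, 2.63], [-2.58, 2.58]. Speed limits (rad/s): [2.79, 2.79, 3.14, 3.14, 3.14, 3.14].

### API

Orientations are given as a rotation vector (axis times angle).
In Python, from rig import arm gives the robot as it stands.
- The arm moves only by the tool play_rows, never from a script. Its argument "steps" is a list of rows, each a list of 3 entries, a list of its own where there are three numbers: the shift along the tool's x, y, z in cm, then the turn, a rotation vector about the tool's x, y, z in rad, then the closure, from 0 (fully open) to 1 (shut). A call has 1 to 10 rows; each row is the pose to reach, as a shift and turn from the pose measured when the call began, along the tool's axes at that moment; what a row does not reach only later rows make up. A row lasts 1/10 s, in which the tool goes at most 50 mm and 8.59 degrees, less where a joint would pass 70% of its speed; a pose out of reach is approached as far as the arm can. A call with a gripper value outside its range is refused whole. The fingers move at their own pace and stop on an object; the grip force is fixed at half the most. Time passes only in rows, so rows that repeat a pose let the fingers close. It gives the time, the measured TCP pose, the force and the opening at its end, in the units of the state.
- arm.get_obs(): the state, without advancing time (a new reading comes with each control period).
- arm.snapshot(name): name is "scene" or "top" or "wrist"; returns (picture, depth): 480x640x3 uint8, red, green, blue; 480x640 float32, m along the optical axis (not along the pixel's ray), 0 where there is no reading.
- arm.calibration(name): a dict with "vertical_fov" (degrees; the focal length in pixels is half the picture's height over the tangent of half this angle, whatever the lens; pixels are square), "cx", "cy" (the principal point, pixels), "k1" (the pictures are not rectified: a ray, as slopes to the right and down, at radius r is drawn at 1 + k1 r^2 times it, then the intrinsics apply), "rvec" (rotation vector, rad) and "tvec" (3), from world to camera coordinates, as OpenCV has them; the wrist camera has in their place "mount" (4x4, takes a point from camera to tool coordinates, whose origin is the TCP and whose axes are the tool frame's). Camera axes: x right, y down, z forward; pixel columns grow to the right and rows downward; lengths in m; the calibration is good to about 2 mm. A picture is of the moment at which its call begins: read the wrist's pose just before it. calibration takes no time and is no camera call.
- arm.job_done(): hands the job in, once; it reports no verdict.
The state is a dict: "time": time; "joint_positions": joint angles; "joint_vel": joint speeds; "joint_efforts": joint torques, N m; "tool_pos": TCP position; "orientation": TCP orientation; "force": force on the tool from outside, world axes, zero at the start; "ft_torque": the same for the moment, N m; "gripper_width": opening from 0.0 (shut) to 1.0 (fully open).
Only numpy, scipy, OpenCV 4.12 (cv2) and the standard library are available. Lean on these libraries where they do the work, as an engineer would, in place of code of your own. Each camera call takes 0.05 s, during which the arm holds its last target. There are 200 camera calls.

### The job

Get the sample tray on the counter ready for customers: lower the white divider into the tray so that every blade goes down its own pair of slots, then press it gently but fully home until its catches hold it. After that stand the small amber bottle upright in one of the two wide end compartments of the front row, and leave the white bottle beside it where it stands.

Things in the scene. Friction and masses are not known exactly. Their poses are not given: they have to be found in the camera images.
- tray: Wooden display tray, 123 mm front to back (x), 174 mm wide (y), 30 mm high, fixed; origin at the centre of its underside, -x its front (towards the robot), z up. In it sits a grey slotted inner tray, 110 x 142 mm, with play: central in x, it slides stiffly (20 N) along the tray's y and stands anywhere up to 11 mm either side of the middle; this is not measured, so feel or see it.
- slot_tops (a point): Point fixed to the wooden tray, above its centre at the height of the inner tray's rim (39 mm). Ribs on the inner tray's front and back walls, flat tops at this height, 46 to 52 mm before and behind the centre, leave five pairs of open-topped slots 5.6 mm wide at y = -64, -24, 0, 24, 64 mm from the inner tray's centre. Front and back wall are 104 mm apart inside.
- tray_floor (a point): Point fixed to the wooden tray, at its centre on the felt-lined inner floor, 7 mm above its underside, where the divider's underside and the bottle rest. In each end wall is a small sprung steel roller catch; pushing the divider past them takes 6 to 15 N, met from 17 mm above home downwards; then they snap into grooves in its end blades and hold it. No step needs over 20 N.
- divider: White plastic divider, 0.14 kg, standing loose on its blades; origin at the centre of its underside, z up. Five upright blades along its x, each 100 mm long, 4 mm thick, 32 mm high, square-edged, at y = -64, -24, 0, 24, 64 mm, joined by a 4 mm cross wall along y at x = 0. Home: underside on the inner floor, blade tops flush with the rim, axes along the tray's; front and back are alike.
- divider_grip (a point): Centre of the divider's finger grip, 55 mm above its underside: an upright plate 12 mm thick (divider's x), 44 mm wide (y), rising from 34 to 72 mm above the underside, over the blade tops (32 mm).
- wide_left (a point): On the divider's underside, the middle of the wide end compartment at its -x, +y corner (x = -24, y = +44 mm in the divider), a front one once the divider sits in the tray as it stands now; 36 mm wide (y), 44 mm deep (x), walls 32 mm high. The two middle front compartments are only 20 mm wide.
- wide_right (a point): The same for the wide front end compartment at the divider's -x, -y corner (x = -24, y = -44 mm in the divider).
- amber_bottle: Small brown glass bottle with a black dropper cap, 33 mm across, 102 mm tall, 0.07 kg, standing; origin at the centre of its underside. The round body is 32 mm thick up to about 60 mm height, then shoulders to a 24 mm collar (62 to 77 mm) and a 13 mm rubber bulb.
- white_bottle: White bottle with a red cap, 36 x 42 x 106 mm, standing; a bystander, origin at the centre of its underside.
Things that resemble listed ones, but are neither listed nor needed, are in the scene too. What is shaped like the divider but purple is not meant. Several things look just like the amber_bottle: the one meant starts farthest to the robot's right.

How it is judged:
On the way, in this order (a step that is already met when the one before it is completed fails the run):
1. the divider is fully home in the tray, every blade in its slots (z of divider in the frame of tray below 0.0088 m and horizontal distance between divider and tray below 0.015 m and angle between the x axis of divider and the x axis of tray, either way round below 0.05 rad and angle between divider's own z axis and vertical below 0.025 rad), for 0.2 s.
2. the amber bottle stands in a wide end compartment of the front row (x of amber_bottle in the frame of tray between -0.042 and -0.008 m and z of amber_bottle in the frame of tray below 0.0105 m and angle between amber_bottle's own z axis and vertical below 0.08 rad and (y of amber_bottle in the frame of tray between 0.029 and 0.059 m or y of amber_bottle in the frame of tray between -0.059 and -0.029 m)), for 0.2 s.
At the end, for the whole second after the job is handed in: The divider is fully down in the tray (within 1.8 mm of its home height, level within 1.4 degrees, lined up within 3 degrees), and the amber bottle stands upright on the inner floor in one of the two wide end compartments of the front row, at rest (all of step 1 and all of step 2 and linear speed of amber_bottle below 0.02 m/s); the robot touches nothing.
It fails at once if the divider is forced: its contact with the tray passes 45 N (contact force between divider and tray above 45 N).
It fails at once if the amber bottle is tipped over (angle between amber_bottle's own z axis and vertical above 0.6 rad).
It fails at once if the white bottle is disturbed (distance of white_bottle from where it was at the start of the episode above 0.03 m or angle between white_bottle's own z axis and vertical above 0.5 rad).
It also fails if it takes over 67 s, if anything falls off the work surface, if the arm or the gripper's body presses on something with over 40 N, if the wrist force passes 120 N, or if a joint passes its speed limit or range.

## Working session

There is one attempt and no reset: what is moved stays moved. The work goes in short steps, Python scripts to look and compute and a tool call to move; the robot and the scene stay as the last step left them, time stands still between calls to the robot, and variables do not carry over. Pictures are saved under pics/ and viewed, about 8 in all and at most 12, crops included, and the job is handed in when it is done.

Besides the shell and the picture viewer there is one more tool, called after ">>>" as name(argument=value, ...), one argument or row to a line, values as JSON. play_rows: Moves the arm, as the interface text tells. Its arguments: {"type":"object","properties":{"steps":{"type":"array","items":{"type":"array"}}},"required":["steps"]}

```bash
mkdir -p pics; ls; cat > h.py <<'E'
import numpy as np, cv2
from rig import arm
from scipy.spatial.transform import Rotation as R
def cam2world(name,obs=None):
    c=arm.calibration(name); 
    if 'mount' in c:
        o=obs or arm.get_obs(); T=np.eye(4);T[:3,:3]=R.from_rotvec(o['orientation']).as_matrix();T[:3,3]=o['tool_pos']
        return T@np.array(c['mount'])
    T=np.eye(4);T[:3,:3]=R.from_rotvec(c['rvec']).as_matrix();T[:3,3]=c['tvec'];return np.linalg.inv(T)
def rays(name,uv):
    c=arm.calibration(name);f=240/np.tan(np.radians(c['vertical_fov'])/2)
    d=(np.atleast_2d(uv).astype(float)-[c['cx'],c['cy']])/f
    s=d.copy()
    for _ in range(20): s=d/(1+c['k1']*(s**2).sum(1,keepdims=True))
    return np.c_[s,np.ones(len(s))]
def atz(name,uv,z,T=None):
    T=cam2world(name) if T is None else T
    w=rays(name,uv)@T[:3,:3].T; z=np.broadcast_to(z,len(w)); k=(z-T[2,3])/w[:,2]
    return T[:3,3]+w*k[:,None]
def cloud(name,depth,T=None):
    T=cam2world(name) if T is None else T
    v,u=np.mgrid[0:480,0:640]; r=rays(name,np.c_[u.ravel(),v.ravel()])*depth.reshape(-1,1)
    P=r@T[:3,:3].T+T[:3,3]; P[depth.ravel()==0]=np.nan
    return P.reshape(480,640,3)
def snap(name,fn):
    T=cam2world(name); im,d=arm.snapshot(name); cv2.imwrite('pics/'+fn+'.png',im[:,:,::-1]); P=cloud(name,d,T)
    np.savez('pics/'+fn+'.npz',im=im,d=d,T=T,P=P); return im,d,T,P
E
python3 - <<'E'
from h import *
o=arm.get_obs();print(o, arm.hold_point_z)
a=snap('top','t0')[0];b=snap('scene','s0')[0]
print(arm.calibration('top'));print(arm.calibration('wrist'))
E
```

```text
pics
{'time': 0.0, 'joint_positions': array([-1.26520413e+00,  2.17780482e-01,  1.61492985e+00, -4.87261215e-06,
        1.31127719e+00, -1.12220650e-01]), 'joint_vel': array([9.42553352e-04, 2.53796844e-04, 1.32994470e-03, 7.29707680e-04,
       2.04083859e-05, 4.80817425e-04]), 'joint_efforts': array([ 2.15587625e-04, -3.96839976e+01, -3.03853190e+01, -2.83164482e-04,
        9.77809686e-03, -3.36757342e-07]), 'tool_pos': array([ 0.25336366, -0.57045681,  0.22995417]), 'orientation': array([ 0.89765838,  1.3802652 , -0.89516132]), 'force': array([-0.1658019 ,  0.00732729,  0.09899861]), 'ft_torque': array([-0.01010893, -0.00583017,  0.03675941]), 'gripper_width': 1.0018632533965701} 0.0187
{'vertical_fov': 53.05054751049997, 'cx': 319.77522918188754, 'cy': 243.90766942855413, 'k1': 0.00015331126067671299, 'rvec': array([ 2.18797141, -2.03299269,  0.2140712 ]), 'tvec': array([0.21857743, 0.5786366 , 0.90778389])}
{'vertical_fov': 68.77440489439257, 'cx': 311.8253706534875, 'cy': 232.2496446479532, 'k1': -0.03814745967280529, 'mount': array([[-4.43204858e-04, -3.06008761e-01,  9.52028593e-01,
        -1.43096977e-01],
       [-6.99172537e-04, -9.52028359e-01, -3.06009011e-01,
         7.87130989e-02],
       [ 9.99999657e-01, -8.01256927e-04,  2.07990672e-04,
         5.60381790e-04],
       [ 0.00000000e+00,  0.00000000e+00,  0.00000000e+00,
         1.00000000e+00]])}
```

View pics/t0.png

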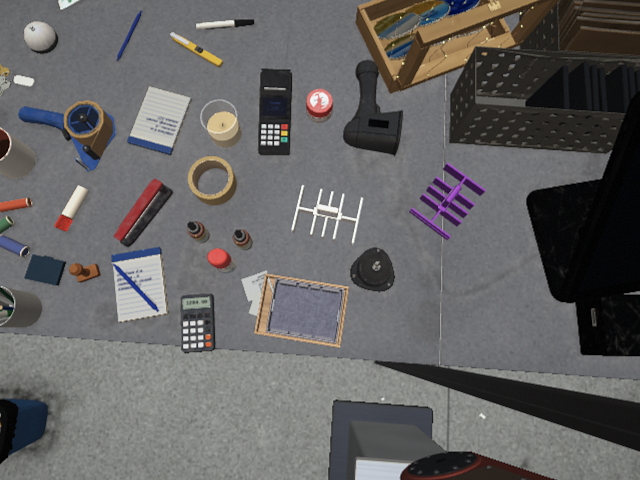

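View pics/s0.png

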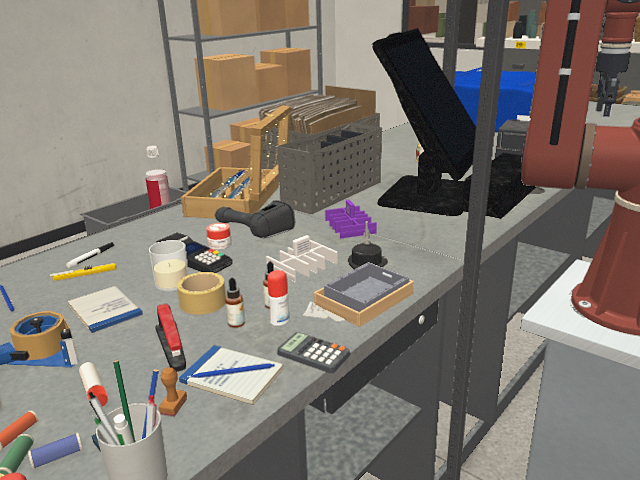

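The top view shows the tray at (302,311), the white divider at (328,213), a purple lookalike at (448,200), amber bottles at (196,230) and (241,237), and the white bottle at (219,258). The right of the image looks like the robot's right, so (241,237) is the candidate bottle. I'll check this in world coordinates.

```bash
python3 - <<'E'
from h import *
D=np.load('pics/t0.npz');P=D['P'];im=D['im']
pts={'tray':(302,311),'div':(328,213),'amberA':(196,230),'amberB':(241,237),'white':(219,258),'purple':(448,200),'black':(374,265),'tape':(211,180)}
for k,(u,v) in pts.items():
    p=P[v-10:v+11,u-10:u+11].reshape(-1,3); i=np.nanargmax(p[:,2]); print(k,p[i].round(3),np.nanmedian(p,0).round(3))
# table
m=np.isfinite(P[...,2])
# divider: white pixels
sub=np.zeros((480,640),bool);sub[175:250,280:375]=1
w=sub&(im.min(2)>170); q=P[w]; q=q[(q[:,2]>.01)&(q[:,2]<.1)]
print('div z pct',np.percentile(q[:,2],[1,10,50,90,99]))
bl=q[(q[:,2]>.02)&(q[:,2]<.045)]; print('rect',cv2.minAreaRect((bl[:,:2]*1000).astype(np.float32)),len(bl))
g=q[q[:,2]>.055]; print('grip',g.mean(0),cv2.minAreaRect((g[:,:2]*1000).astype(np.float32)))
sub[:]=0;sub[260:360,245:360]=1
q=P[sub]; t=q[(q[:,2]>.022)&(q[:,2]<.05)&(q[:,0]<.6)];print('tray',cv2.minAreaRect((t[:,:2]*1000).astype(np.float32)),len(t))
cv2.imwrite('pics/c0.png',np.hstack([cv2.resize(im[170:370,170:400,::-1],None,fx=3.4,fy=3,interpolation=cv2.INTER_CUBIC)]))
E
```

```text
tray [0.437 0.275 0.013] [0.428 0.287 0.007]
div [0.632 0.249 0.076] [0.629 0.248 0.035]
amberA [0.575 0.515 0.103] [0.57  0.511 0.055]
amberB [0.564 0.421 0.103] [0.563 0.419 0.05 ]
white [0.518 0.457 0.109] [0.511 0.453 0.101]
purple [0.678 0.005 0.075] [0.677 0.001 0.031]
black [0.526 0.149 0.106] [0.526 0.149 0.044]
tape [0.663 0.474 0.047] [ 0.699  0.51  -0.   ]
div z pct [0.01654473 0.02905517 0.03276905 0.07142231 0.07397549]
rect ((634.00341796875, 250.95620727539062), (131.99424743652344, 100.46080017089844), 81.88941192626953) 574
grip [0.6333577  0.25083027 0.07182803] ((633.6473388671875, 250.89089965820312), (42.27848815917969, 11.70569133758545), 82.1546859741211)
tray ((457.616943359375, 276.7093505859375), (192.53985595703125, 178.8208465576172), 85.09652709960938) 1605
```

View pics/c0.png

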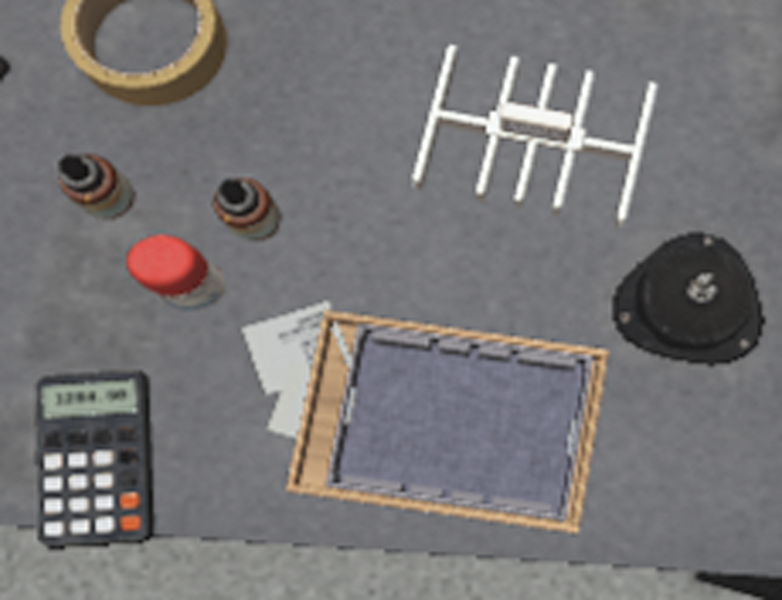

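Candidates for the amber bottle are A at (196,230), y=0.515, and B at (241,237), y=0.421. B is farther right, so B is the one. The white divider at (328,213) is meant and the purple one at (448,200) is not. Before moving I'll map tall obstacles along the path and get a cleaner tray pose.

```bash
cat >> h.py <<'E'
def go(pos,yaw,o=None):
    """world target (tool down, jaw axis z at world angle yaw) -> tool shift cm, rotvec"""
    o=o or arm.get_obs(); A=R.from_rotvec(o['orientation']).as_matrix()
    x=np.array([0,0,-1.]); best=None
    for k in (0,np.pi):
        z=np.array([np.cos(yaw+k),np.sin(yaw+k),0]); B=np.c_[x,np.cross(z,x),z]
        r=R.from_matrix(A.T@B).as_rotvec()
        print('k',round(k,2),'shift',(A.T@(np.array(pos)-o['tool_pos'])*100).round(2),'turn',r.round(3))
E
python3 - <<'E'
from h import *
P=np.concatenate([np.load(f'pics/{n}.npz')['P'].reshape(-1,3) for n in('t0','s0')])
P=P[np.isfinite(P[:,2])]
print('max z (cm), rows x 0..1, cols y .7..-.8')
for x in np.arange(-.1,1.0,.1):
    print('%.1f'%x,*['%4d'%(100*P[s,2].max()) if (s:=(abs(P[:,0]-x)<.05)&(abs(P[:,1]-y)<.05)).any() else '   .' for y in np.arange(.7,-.85,-.1)])
D=np.load('pics/t0.npz');P=D['P'];q=P[260:365,240:365].reshape(-1,3);im=D['im'][260:365,240:365].reshape(-1,3).astype(int)
b=(q[:,1]>.17)&(q[:,2]>.022)&(q[:,2]<.05)&(q[:,0]<.52)
print('rim',cv2.minAreaRect((q[b][:,:2]*1000).astype(np.float32)))
w=b&(im[:,0]-im[:,2]>25);print('wood',cv2.minAreaRect((q[w][:,:2]*1000).astype(np.float32)),q[w][:,2].mean())
g=b&(q[:,2]>.035);print('grey',cv2.minAreaRect((q[g][:,:2]*1000).astype(np.float32)),g.sum())
A=R.from_rotvec(arm.get_obs()['orientation']).as_matrix();print(A.round(2))
go((.45,.28,.25),np.radians(-8))
E
```

```text
max z (cm), rows x 0..1, cols y .7..-.8
-0.1  -88  -88  -88  -88  -88    0    0    .    .    .    .    .    .  -89  -89  -90
0.0  -88  -88  -88  -88  -88    0   34   36    .  -88  -88  -88  -88  -88  -88  -88
0.1  -88  -88  -88  -88  -88    0   55   55    0    0  -88  -88  -88  -88  -88  -88
0.2  -88  -88  -88  -88  -88    0   55   55    0    0  -88   53   52   52    .    .
0.3    0    0    1    0    0    0    0   66    0    0    0   53   52   50   -1   -3
0.4    1    2    2    4    4    4    0    0    0    0   10   10   10    1  -46  -46
0.5    7    2   10   10    4   10   10    0    0   24   21   17   10   10  -46   10
0.6    5    5   10   10    7    7    4    3   38   38   35   31   28    0    .   11
0.7    0    5    5    0    3    3    3    7   45   45   46   44   41    0    0    0
0.8    5    1    9    3    5    7    8   18   18   18   45   45   46    8    .    .
0.9    1    1    0    5    5    6   26   26   18   18   18   18   18    6    5    0
rim ((447.74725341796875, 274.3280029296875), (198.90992736816406, 160.02850341796875), 85.43536376953125)
wood ((430.4458312988281, 287.8822021484375), (173.28550720214844, 122.89518737792969), 85.16716766357422) 0.030262461391144115
grey ((450.30908203125, 262.3706970214844), (174.94476318359375, 153.7661895751953), 85.1837387084961) 749
[[-0.    0.91  0.41]
 [ 0.    0.41 -0.91]
 [-1.    0.   -0.  ]]
k 0 shift [ -1.83  52.48 -69.76] turn [-1.013e+00 -2.000e-03 -1.000e-03]
k 3.14 shift [ -1.83  52.48 -69.76] turn [ 2.128e+00 -2.000e-03  2.000e-03]
```

```bash
python3 - <<'E'
from h import *
for n,L in (('t0',[(385,363),(420,373),(460,385),(500,392),(560,410),(620,430),(470,465)]),('s0',[(500,20),(490,100),(480,200),(470,300),(455,420),(490,300),(560,60),(575,170)])):
    D=np.load(f'pics/{n}.npz');print(n,D['T'][:3,3].round(2))
    for u,v in L: print((u,v),D['P'][v,u].round(3),D['d'][v,u].round(2),D['im'][v,u])
P=np.concatenate([np.load(f'pics/{n}.npz')['P'].reshape(-1,3) for n in('t0','s0')])
P=P[(abs(P[:,1]-.05)<.12)&(P[:,2]>.12)&(P[:,0]<.45)&(P[:,0]>.05)]
print(len(P),np.nanmin(P,0),np.nanmax(P,0))
E
```

```text
t0 [0.36 0.25 1.01]
(385, 363) [ 0.32   0.029 -0.59 ] 1.55 [34 33 34]
(420, 373) [ 0.32   0.028 -0.055] 1.03 [32 33 32]
(460, 385) [0.319 0.029 0.244] 0.73 [29 29 29]
(500, 392) [0.323 0.022 0.39 ] 0.59 [24 23 24]
(560, 410) [0.321 0.023 0.541] 0.44 [22 21 21]
(620, 430) [0.32  0.028 0.639] 0.35 [25 25 24]
(470, 465) [0.225 0.042 0.338] 0.62 [54 31 27]
s0 [-0.17  1.14  0.61]
(500, 20) [0.312 0.028 0.523] 1.09 [77 75 74]
(490, 100) [0.315 0.027 0.376] 1.15 [64 64 64]
(480, 200) [0.313 0.031 0.167] 1.24 [70 68 66]
(470, 300) [ 0.315  0.028 -0.081] 1.34 [66 65 64]
(455, 420) [ 0.328  0.022 -0.448] 1.51 [64 64 64]
(490, 300) [ 0.452 -0.439 -0.346] 1.86 [78 78 77]
(560, 60) [0.174 0.084 0.465] 0.99 [127  71  60]
(575, 170) [0.116 0.097 0.285] 1.03 [114  62  50]
27956 [ 0.05001664 -0.01803969  0.12009967] [0.34164063 0.12780896 0.66292559]
```

A solid post stands at about (0.32, 0.02), between the arm's start and the work, and it is at least 0.66 m high. The arm has to fold past it, so I need its kinematics.

```bash
python3 - <<'E'
from h import *
print([a for a in dir(arm) if a[:1]!='_']); 
im,d,T,P=snap('wrist','w0'); print(T.round(3))
for n in('t0','s0'):
    D=np.load(f'pics/{n}.npz');P=D['P'].reshape(-1,3);im=D['im'].reshape(-1,3).astype(int)
    m=(im[:,0]-im[:,2]>40)&(P[:,2]>.02)&(np.hypot(P[:,0],P[:,1])<.75)&(P[:,1]<.2)
    q=P[m]; c=np.array([np.cos(-1.265),np.sin(-1.265)]); r=q[:,:2]@c; t=q[:,:2]@np.array([-c[1],c[0]])
    print(n,len(q))
    for z in np.arange(.0,.8,.05):
        s=abs(q[:,2]-z)<.025
        if s.sum()>5: print(round(z,2),s.sum(),'r',r[s].min().round(2),r[s].max().round(2),'t',t[s].min().round(2),t[s].max().round(2))
E
```

```text
['PlanningError', 'calibration', 'get_obs', 'hold_point_z', 'job_done', 'snapshot']
[[ 0.405 -0.87  -0.28   0.326]
 [-0.914 -0.386 -0.122 -0.539]
 [-0.002  0.306 -0.952  0.373]
 [ 0.     0.     0.     1.   ]]
t0 225
0.05 17 r -0.05 -0.04 t 0.49 0.52
0.3 9 r -0.05 0.05 t 0.22 0.23
0.35 199 r -0.04 0.04 t 0.22 0.23
s0 17811
0.0 183 r -0.1 -0.0 t -0.0 0.1
0.05 1513 r -0.1 -0.0 t -0.0 0.1
0.1 1280 r -0.07 0.61 t 0.0 0.53
0.15 1006 r -0.07 -0.0 t 0.01 0.07
0.2 665 r -0.06 -0.0 t 0.02 0.06
0.25 1191 r -0.06 0.01 t 0.03 0.23
0.3 2952 r -0.07 -0.01 t 0.04 0.23
0.35 2473 r -0.06 0.03 t 0.05 0.23
0.4 1462 r -0.05 0.0 t 0.14 0.23
0.45 2012 r -0.04 0.62 t 0.04 0.23
0.5 2046 r -0.03 0.62 t 0.04 0.23
0.55 1028 r -0.01 0.59 t 0.09 0.23
```

>>> play_rows(
  steps=[
    [[-5,0,0],[0,0,0],0],
    [[-10,0,0],[0,0,0],0],
    [[-12,0,0],[0,0,0],0],
    [[-12,0,0],[0,0,0.15],0],
    [[-12,0,0],[0,0,0.3],0],
    [[-12,0,0],[0,0,0.3],0],
  ],
)

```text
time: 0.75
tool_pos: [0.2503, -0.5718, 0.3485]
orientation: [1.077, 1.205, -0.668]
force: [-0.5, 0.7, -0.9]
gripper_width: 1.004
```

```bash
python3 - <<'E'
from h import *
o=arm.get_obs();print(o['time'],repr(o['joint_positions']),repr(o['tool_pos']),R.from_rotvec(o['orientation']).as_matrix().round(3))
E
```

```text
0.75 array([-1.41229373,  0.16937043,  1.47650839,  0.28944726,  1.5777834 ,
       -0.26348021]) array([ 0.25029666, -0.57178304,  0.34849096]) [[ 0.269  0.876  0.401]
 [ 0.123  0.382 -0.916]
 [-0.955  0.296 -0.005]]
```

>>> play_rows(
  steps=[
    [[0,0,0],[0,0,-0.15],0],
    [[0,0,0],[0,0,-0.3],0],
    [[0,0,0],[0,0,-0.3],0],
  ],
)

```text
time: 1.05
tool_pos: [0.2537, -0.5703, 0.349]
orientation: [0.897, 1.382, -0.895]
force: [0.3, 0.5, -0.2]
gripper_width: 1.001
```

>>> play_rows(
  steps=[
    [[-3,0,0],[0,-0.15,0],0],
    [[-6,0,0],[0,-0.3,0],0],
    [[-9,0,0],[0,-0.45,0],0],
    [[-12,0,0],[0,-0.6,0],0],
    [[-14,0,0],[0,-0.75,0],0],
    [[-16,0,0],[0,-0.9,0],0],
    [[-16,0,0],[0,-0.9,0],0],
  ],
)

```text
time: 1.75
tool_pos: [0.2533, -0.5683, 0.5074]
orientation: [0.388, 0.598, -1.107]
force: [-0.2, 1.0, -0.3]
gripper_width: 0.998
```

```bash
python3 - <<'E'
from h import *
o=arm.get_obs();print(o['time'],repr(o['joint_positions']),repr(o['tool_pos']),R.from_rotvec(o['orientation']).as_matrix().round(3))
E
```

```text
1.75 array([-1.33359328, -0.41408126,  1.8980132 ,  0.20040064,  0.78023668,
       -0.2573732 ]) array([ 0.25326618, -0.56827242,  0.50735763]) [[ 0.317  0.914  0.254]
 [-0.713  0.406 -0.571]
 [-0.625 -0.     0.781]]
```

```bash
cat > kin.py <<'E'
import numpy as np
from scipy.spatial.transform import Rotation as R
from scipy.optimize import least_squares
def e(s,*a): return R.from_euler(s,a).as_matrix()
def fk(q,p,pts=False):
    h,L1,L2,a,Lt,d,o1=p[:7]
    R1=e('z',q[0]);R3=R1@e('y',q[1]+q[2]);R6=R3@e('z',q[3])@e('y',q[4])@e('z',q[5])
    S=R1@[o1,d,h];E=S+R1@e('y',q[1])@[0,0,L1];W=E+R3@[a,0,L2];T=W+R6@[0,0,Lt]
    return (S,E,W,T,R6) if pts else (T,R6)
Q=np.array([[-1.26520413,.217780482,1.61492985,0,1.31127719,-.11222065],[-1.41229373,.16937043,1.47650839,.28944726,1.5777834,-.26348021],[-1.33359328,-.41408126,1.8980132,.20040064,.78023668,-.2573732]])
X=np.array([[.25336366,-.57045681,.22995417],[.25029666,-.57178304,.34849096],[.25326618,-.56827242,.50735763]])
E
python3 - <<'E'
from kin import *
f=lambda p:np.r_[np.concatenate([fk(q,p)[0]-x for q,x in zip(Q,X)]),1e-3*(p-p0)]
p0=np.array([.35,.4,.4,0,.25,.07,0])
s=least_squares(f,p0);print(s.x.round(4),np.abs(f(s.x)[:9]).max())
s2=least_squares(lambda p:f(np.r_[p[:3],0,p[3:],0]),p0[[0,1,2,4,5]]);print('no offs',s2.x.round(4),np.abs(s2.fun[:9]).max())
for q in Q: print(fk(q,s.x,1)[4].round(3).tolist())
E
```

```text
Traceback (most recent call last):
ValueError: all the input arrays must have same number of dimensions, but the array at index 0 has 2 dimension(s) and the array at index 1 has 1 dimension(s)
```

```bash
sed -i "s/def e.*/def e(s,a): return R.from_euler(s,a).as_matrix()/" kin.py
python3 - <<'E'
from kin import *
f=lambda p:np.r_[np.concatenate([fk(q,p)[0]-x for q,x in zip(Q,X)]),1e-3*(p-p0)]
p0=np.array([.35,.4,.4,0,.25,.07,0])
s=least_squares(f,p0);print(s.x.round(4),np.abs(f(s.x)[:9]).max())
s2=least_squares(lambda p:f(np.r_[p[:3],0,p[3:],0]),p0[[0,1,2,4,5]]);print('no offs',s2.x.round(4),np.abs(s2.fun[:9]).max())
for q in Q: print(fk(q,s.x,1)[4].round(3).tolist())
E
```

```text
[0.2944 0.4545 0.5577 0.0614 0.3045 0.07   0.    ] 7.204214381717478e-07
no offs [0.265  0.4112 0.5551 0.2927 0.0717] 0.004007174538188996
[[-0.406, 0.914, -0.001], [0.914, 0.406, 0.002], [0.002, 0.0, -1.0]]
[[-0.401, 0.876, 0.269], [0.916, 0.382, 0.123], [0.005, 0.296, -0.955]]
[[-0.254, 0.914, 0.317], [0.571, 0.406, -0.713], [-0.781, -0.0, -0.625]]
```

```bash
cat >> kin.py <<'E'
p0=np.array([.35,.4,.4,0,.25,.07,0])
PAR=least_squares(lambda p:np.r_[np.concatenate([fk(q,p)[0]-x for q,x in zip(Q,X)]),1e-3*(p-p0)],p0).x
C=np.array([[0,0,-1],[0,1,0],[1,0,0.]]) # tool axes: x=z6,y=y6,z=-x6
def tool(q):
    T,R6=fk(q,PAR); return T,R6@C
def ik(pos,yaw,q0):
    x=np.array([0,0,-1.]);z=np.array([np.cos(yaw),np.sin(yaw),0]);B=np.c_[x,np.cross(z,x),z]
    def f(q):
        T,A=tool(q);return np.r_[(T-pos)*5,R.from_matrix(B.T@A).as_rotvec()]
    s=least_squares(f,q0);return s.x,abs(s.fun).max()
def rows(way,T0,A0,n0=0):
    """way: list of joint waypoints; rows (10 from n0) relative to pose T0,A0"""
    out=[];
    for a,b in zip(way[:-1],way[1:]):
        a,b=np.array(a),np.array(b);n=1
        while True:
            L=[tool(a+(b-a)*i/n) for i in range(n+1)]
            if all(np.linalg.norm(L[i+1][0]-L[i][0])<.048 and np.linalg.norm(R.from_matrix(L[i][1].T@L[i+1][1]).as_rotvec())<.147 for i in range(n)) and abs((b-a)/n/.1/np.array([2.79,2.79,3.14,3.14,3.14,3.14])).max()<.62: break
            n+=1
        out+=[a+(b-a)*i/n for i in range(1,n+1)]
    for q in out[n0:n0+10]:
        T,A=tool(q); print([list(map(float,(A0.T@(T-T0)*100).round(1))),list(map(float,R.from_matrix(A0.T@A).as_rotvec().round(2))),0],end=',\n')
    print(len(out)); return out
E
python3 - <<'E'
from h import *; from kin import *
o=arm.get_obs();q=o['joint_positions'];T0=o['tool_pos'];A0=R.from_rotvec(o['orientation']).as_matrix()
print(PAR, tool(q)[0]-T0, abs(tool(q)[1]-A0).max())
B=[-1.33,-.65,.95,0,.3,0];Cq=[.45,-.65,.95,0,.3,0.1]
D,err=ik(np.array([.43,.33,.2]),-.1,[.45,.2,1.6,0,1.3,.5]);print('D',D.round(3),err)
for w in(B,Cq,D): S,E,W,T,_=fk(w,PAR,1);print(E.round(3),W.round(3),T.round(3))
out=rows([q,B,Cq,D],T0,A0)
for n in('t0','s0'):
    P=np.load(f'pics/{n}.npz')['P'].reshape(-1,3); m=(np.hypot(P[:,0],P[:,1])<.5)&(P[:,2]>.6); print(n,m.sum(), np.nanmin(P[m],0) if m.any() else '',np.nanmax(P[m],0) if m.any() else '')
E
```

```text
[2.94397586e-01 4.54500833e-01 5.57695208e-01 6.13968797e-02
 3.04502137e-01 6.99992177e-02 3.98646063e-06] [-4.11370705e-07 -3.54037958e-07 -2.94134475e-07] 2.7755575615628914e-16
D [ 0.525  0.07   1.839 -0.     1.232  0.625] 2.7755575615628914e-16
[0.002 0.284 0.656] [0.056 0.067 1.171] [ 0.097 -0.1    1.422]
[-0.278 -0.057  0.656] [-0.077  0.041  1.171] [0.078 0.115 1.422]
[-0.007  0.077  0.748] [0.43  0.33  0.505] [0.43 0.33 0.2 ]
[[-1.8, -0.4, 3.5], [-0.0, -0.06, -0.01], 0],
[[-3.9, -0.7, 6.9], [-0.0, -0.12, -0.03], 0],
[[-6.1, -1.0, 10.3], [-0.01, -0.18, -0.04], 0],
[[-8.6, -1.2, 13.5], [-0.01, -0.25, -0.06], 0],
[[-11.2, -1.4, 16.6], [-0.01, -0.31, -0.07], 0],
[[-14.0, -1.6, 19.6], [-0.01, -0.37, -0.08], 0],
[[-17.1, -1.7, 22.5], [-0.01, -0.43, -0.09], 0],
[[-20.2, -1.7, 25.2], [-0.01, -0.5, -0.1], 0],
[[-23.6, -1.8, 27.8], [-0.01, -0.56, -0.11], 0],
[[-27.1, -1.7, 30.2], [-0.01, -0.62, -0.12], 0],
77
t0 2101 [0.30920958 0.00141927 0.60010189] [0.33887191 0.02935531 0.66292559]
s0 0
```

>>> play_rows(
  steps=[
    [[-1.8,-0.4,3.5],[0,-0.06,-0.01],0],
    [[-3.9,-0.7,6.9],[0,-0.12,-0.03],0],
    [[-6.1,-1,10.3],[-0.01,-0.18,-0.04],0],
    [[-8.6,-1.2,13.5],[-0.01,-0.25,-0.06],0],
    [[-11.2,-1.4,16.6],[-0.01,-0.31,-0.07],0],
    [[-14,-1.6,19.6],[-0.01,-0.37,-0.08],0],
    [[-17.1,-1.7,22.5],[-0.01,-0.43,-0.09],0],
    [[-20.2,-1.7,25.2],[-0.01,-0.5,-0.1],0],
    [[-23.6,-1.8,27.8],[-0.01,-0.56,-0.11],0],
    [[-27.1,-1.7,30.2],[-0.01,-0.62,-0.12],0],
  ],
)

```text
time: 2.75
tool_pos: [0.2286, -0.5553, 0.913]
orientation: [-0.011, 0.079, -1.261]
force: [0.6, 0.1, 0.5]
gripper_width: 0.998
```

```bash
cat > nxt.py <<'E'
from h import *; from kin import *
import sys
def cur():
    o=arm.get_obs();return o,o['joint_positions'],o['tool_pos'],R.from_rotvec(o['orientation']).as_matrix()
E
python3 - <<'E'
from nxt import *
o,q,T0,A0=cur();print(o['time'],q.round(3))
B=[-1.33,-.65,.95,0,.3,0];Cq=[.45,-.65,.95,0,.3,0.1]
rows([q,B,Cq],T0,A0)
E
```

```text
2.75 [-1.333 -0.502  1.528  0.123  0.602 -0.157]
[[-1.7, -0.3, 3.9], [0.0, -0.06, -0.01], 0],
[[-3.5, -0.5, 7.8], [0.0, -0.13, -0.02], 0],
[[-5.6, -0.8, 11.6], [0.0, -0.19, -0.03], 0],
[[-8.0, -1.0, 15.2], [0.0, -0.25, -0.03], 0],
[[-10.5, -1.1, 18.8], [0.0, -0.32, -0.04], 0],
[[-13.2, -1.3, 22.3], [0.0, -0.38, -0.05], 0],
[[-16.1, -1.4, 25.6], [0.01, -0.44, -0.05], 0],
[[-19.3, -1.5, 28.9], [0.01, -0.51, -0.06], 0],
[[-22.6, -1.6, 31.9], [0.01, -0.57, -0.07], 0],
[[-26.0, -1.6, 34.8], [0.01, -0.64, -0.07], 0],
29
```

>>> play_rows(
  steps=[
    [[-1.7,-0.3,3.9],[0,-0.06,-0.01],0],
    [[-3.5,-0.5,7.8],[0,-0.13,-0.02],0],
    [[-5.6,-0.8,11.6],[0,-0.19,-0.03],0],
    [[-8,-1,15.2],[0,-0.25,-0.03],0],
    [[-10.5,-1.1,18.8],[0,-0.32,-0.04],0],
    [[-13.2,-1.3,22.3],[0,-0.38,-0.05],0],
    [[-16.1,-1.4,25.6],[0,-0.44,-0.05],0],
    [[-19.3,-1.5,28.9],[0,-0.51,-0.06],0],
    [[-22.6,-1.6,31.9],[0,-0.57,-0.07],0],
    [[-26,-1.6,34.8],[0,-0.64,-0.07],0],
  ],
)

```text
time: 3.75
tool_pos: [0.1575, -0.3247, 1.2764]
orientation: [-0.417, -0.478, -1.276]
force: [0.6, -0.5, -0.2]
gripper_width: 0.998
```

```bash
cat >> nxt.py <<'E'
def allrows(way):
    o,q,T0,A0=cur();print(o['time'],q.round(3)); way=[q]+way
    out=rows(way,T0,A0); k=10
    while k<len(out):
        T,A=tool(out[k-1]); rows(way,T,A,k); k+=10
E
python3 - <<'E'
from nxt import *
B=[-1.33,-.65,.95,0,.3,0];Cq=[.45,-.65,.95,0,.3,0.1]
allrows([B,Cq])
E
```

```text
3.75 [-1.34  -0.593  1.165  0.075  0.411 -0.088]
[[-1.3, -0.2, 4.3], [0.0, -0.06, -0.01], 0],
[[-2.8, -0.3, 8.6], [0.01, -0.13, -0.01], 0],
[[-4.6, -0.5, 12.8], [0.01, -0.19, -0.02], 0],
[[-6.6, -0.7, 17.0], [0.01, -0.25, -0.02], 0],
[[-8.8, -0.8, 21.1], [0.02, -0.32, -0.02], 0],
[[-11.2, -1.0, 25.0], [0.02, -0.38, -0.03], 0],
[[-12.1, 0.6, 25.7], [0.13, -0.38, 0.07], 0],
[[-13.1, 2.0, 26.4], [0.23, -0.38, 0.17], 0],
[[-14.3, 3.3, 27.3], [0.33, -0.38, 0.27], 0],
[[-15.6, 4.3, 28.2], [0.44, -0.38, 0.37], 0],
19
[[-0.6, 1.6, 0.8], [0.12, 0.0, 0.08], 0],
[[-1.3, 3.1, 1.8], [0.24, 0.01, 0.15], 0],
[[-2.1, 4.3, 3.0], [0.36, 0.01, 0.23], 0],
[[-3.1, 5.4, 4.3], [0.48, 0.01, 0.31], 0],
[[-4.0, 6.2, 5.7], [0.6, 0.02, 0.39], 0],
[[-5.1, 6.8, 7.2], [0.72, 0.03, 0.46], 0],
[[-6.1, 7.1, 8.7], [0.84, 0.03, 0.54], 0],
[[-7.2, 7.2, 10.3], [0.96, 0.04, 0.62], 0],
[[-8.3, 7.0, 11.9], [1.08, 0.05, 0.7], 0],
19
```

>>> play_rows(
  steps=[
    [[-1.3,-0.2,4.3],[0,-0.06,-0.01],0],
    [[-2.8,-0.3,8.6],[0.01,-0.13,-0.01],0],
    [[-4.6,-0.5,12.8],[0.01,-0.19,-0.02],0],
    [[-6.6,-0.7,17],[0.01,-0.25,-0.02],0],
    [[-8.8,-0.8,21.1],[0.02,-0.32,-0.02],0],
    [[-11.2,-1,25],[0.02,-0.38,-0.03],0],
    [[-12.1,0.6,25.7],[0.13,-0.38,0.07],0],
    [[-13.1,2,26.4],[0.23,-0.38,0.17],0],
    [[-14.3,3.3,27.3],[0.33,-0.38,0.27],0],
    [[-15.6,4.3,28.2],[0.44,-0.38,0.37],0],
  ],
)

```text
time: 4.75
tool_pos: [0.1348, -0.0348, 1.4231]
orientation: [-0.35, -0.934, -0.701]
force: [-0.3, 0.5, 1.5]
gripper_width: 1.0
```

>>> play_rows(
  steps=[
    [[-0.6,1.6,0.8],[0.12,0,0.08],0],
    [[-1.3,3.1,1.8],[0.24,0.01,0.15],0],
    [[-2.1,4.3,3],[0.36,0.01,0.23],0],
    [[-3.1,5.4,4.3],[0.48,0.01,0.31],0],
    [[-4,6.2,5.7],[0.6,0.02,0.39],0],
    [[-5.1,6.8,7.2],[0.72,0.03,0.46],0],
    [[-6.1,7.1,8.7],[0.84,0.03,0.54],0],
    [[-7.2,7.2,10.3],[0.96,0.04,0.62],0],
    [[-8.3,7,11.9],[1.08,0.05,0.7],0],
    [[-8.3,7,11.9],[1.08,0.05,0.7],0],
  ],
)

```text
time: 5.75
tool_pos: [0.0725, 0.1146, 1.4244]
orientation: [0.312, -0.935, 0.474]
force: [-1.4, -0.4, 0.3]
gripper_width: 0.999
```

```bash
python3 - <<'E'
from nxt import *
D,err=ik(np.array([.43,.33,.2]),-.1,[.45,.2,1.6,0,1.3,.5])
allrows([[.5,-.5,1.7,0,.9,.5],D])
E
```

```text
5.75 [ 0.47  -0.649  0.942 -0.008  0.305  0.099]
[[0.6, -0.4, -4.6], [0.02, 0.07, -0.01], 0],
[[1.0, -0.8, -9.3], [0.04, 0.14, -0.01], 0],
[[1.1, -1.2, -13.9], [0.06, 0.21, -0.02], 0],
[[1.0, -1.5, -18.6], [0.08, 0.28, -0.03], 0],
[[0.6, -1.9, -23.1], [0.1, 0.35, -0.05], 0],
[[-0.0, -2.2, -27.7], [0.12, 0.43, -0.06], 0],
[[-0.9, -2.6, -32.1], [0.14, 0.5, -0.07], 0],
[[-2.0, -2.9, -36.5], [0.16, 0.57, -0.09], 0],
[[-3.4, -3.2, -40.8], [0.18, 0.64, -0.1], 0],
[[-5.0, -3.5, -44.9], [0.19, 0.71, -0.12], 0],
33
[[1.3, -1.1, -4.1], [0.02, 0.07, -0.02], 0],
[[2.3, -2.3, -8.2], [0.04, 0.14, -0.04], 0],
[[3.1, -3.4, -12.4], [0.06, 0.21, -0.06], 0],
[[3.7, -4.5, -16.5], [0.08, 0.27, -0.09], 0],
[[3.9, -5.6, -20.7], [0.1, 0.34, -0.11], 0],
[[4.0, -6.8, -24.8], [0.11, 0.41, -0.14], 0],
[[3.8, -7.9, -28.9], [0.13, 0.47, -0.16], 0],
[[3.3, -9.0, -32.9], [0.15, 0.54, -0.19], 0],
[[2.7, -10.0, -36.9], [0.17, 0.61, -0.22], 0],
[[1.8, -11.1, -40.8], [0.18, 0.67, -0.25], 0],
33
[[1.7, -1.6, -3.3], [0.02, 0.06, -0.03], 0],
[[4.8, -3.1, -6.5], [0.03, 0.14, -0.07], 0],
[[7.6, -4.7, -9.7], [0.04, 0.22, -0.11], 0],
[[10.1, -6.3, -13.1], [0.05, 0.29, -0.16], 0],
[[12.2, -7.9, -16.5], [0.05, 0.37, -0.2], 0],
[[14.1, -9.6, -20.0], [0.06, 0.44, -0.24], 0],
[[15.6, -11.3, -23.6], [0.07, 0.52, -0.29], 0],
[[16.8, -13.0, -27.1], [0.08, 0.59, -0.33], 0],
[[17.7, -14.8, -30.7], [0.08, 0.67, -0.38], 0],
[[18.4, -16.5, -34.2], [0.09, 0.74, -0.42], 0],
33
[[3.1, -1.2, -2.0], [0.01, 0.07, -0.05], 0],
[[6.1, -2.5, -4.1], [0.02, 0.14, -0.1], 0],
[[8.7, -3.9, -6.3], [0.02, 0.21, -0.15], 0],
33
```

>>> play_rows(
  steps=[
    [[0.6,-0.4,-4.6],[0.02,0.07,-0.01],0],
    [[1,-0.8,-9.3],[0.04,0.14,-0.01],0],
    [[1.1,-1.2,-13.9],[0.06,0.21,-0.02],0],
    [[1,-1.5,-18.6],[0.08,0.28,-0.03],0],
    [[0.6,-1.9,-23.1],[0.1,0.35,-0.05],0],
    [[0,-2.2,-27.7],[0.12,0.43,-0.06],0],
    [[-0.9,-2.6,-32.1],[0.14,0.5,-0.07],0],
    [[-2,-2.9,-36.5],[0.16,0.57,-0.09],0],
    [[-3.4,-3.2,-40.8],[0.18,0.64,-0.1],0],
    [[-5,-3.5,-44.9],[0.19,0.71,-0.12],0],
  ],
)

```text
time: 6.75
tool_pos: [0.3813, 0.275, 1.1263]
orientation: [0.335, -0.173, 0.507]
force: [0.1, 0.4, 0.2]
gripper_width: 0.999
```

>>> play_rows(
  steps=[
    [[1.3,-1.1,-4.1],[0.02,0.07,-0.02],0],
    [[2.3,-2.3,-8.2],[0.04,0.14,-0.04],0],
    [[3.1,-3.4,-12.4],[0.06,0.21,-0.06],0],
    [[3.7,-4.5,-16.5],[0.08,0.27,-0.09],0],
    [[3.9,-5.6,-20.7],[0.1,0.34,-0.11],0],
    [[4,-6.8,-24.8],[0.11,0.41,-0.14],0],
    [[3.8,-7.9,-28.9],[0.13,0.47,-0.16],0],
    [[3.3,-9,-32.9],[0.15,0.54,-0.19],0],
    [[2.7,-10,-36.9],[0.17,0.61,-0.22],0],
    [[1.8,-11.1,-40.8],[0.18,0.67,-0.25],0],
  ],
)

```text
time: 7.75
tool_pos: [0.4881, 0.3342, 0.7173]
orientation: [0.34, 0.567, 0.355]
force: [-0.3, 0.4, 0.1]
gripper_width: 1.001
```

```bash
python3 - <<'E'
from nxt import *
D,err=ik(np.array([.43,.33,.2]),-.1,[.45,.2,1.6,0,1.3,.5])
print(arm.get_obs()['tool_pos'])
allrows([D])
E
```

```text
[0.48806579 0.33416731 0.71730482]
7.75 [ 0.479 -0.505  1.669  0.007  0.882  0.465]
[[3.2, -1.3, -3.0], [0.01, 0.08, -0.04], 0],
[[6.1, -2.7, -6.2], [0.02, 0.15, -0.07], 0],
[[8.8, -4.2, -9.5], [0.03, 0.23, -0.11], 0],
[[11.1, -5.7, -12.9], [0.04, 0.3, -0.15], 0],
[[13.1, -7.2, -16.3], [0.05, 0.38, -0.19], 0],
[[14.9, -8.8, -19.8], [0.06, 0.45, -0.23], 0],
[[16.3, -10.4, -23.4], [0.07, 0.52, -0.28], 0],
[[17.5, -12.0, -27.0], [0.07, 0.59, -0.32], 0],
[[18.3, -13.6, -30.5], [0.08, 0.67, -0.36], 0],
[[18.9, -15.2, -34.0], [0.09, 0.74, -0.41], 0],
13
[[3.0, -1.1, -2.0], [0.01, 0.07, -0.05], 0],
[[5.9, -2.4, -4.2], [0.02, 0.14, -0.1], 0],
[[8.4, -3.7, -6.5], [0.03, 0.21, -0.14], 0],
13
```

>>> play_rows(
  steps=[
    [[3.2,-1.3,-3],[0.01,0.08,-0.04],0],
    [[6.1,-2.7,-6.2],[0.02,0.15,-0.07],0],
    [[8.8,-4.2,-9.5],[0.03,0.23,-0.11],0],
    [[11.1,-5.7,-12.9],[0.04,0.3,-0.15],0],
    [[13.1,-7.2,-16.3],[0.05,0.38,-0.19],0],
    [[14.9,-8.8,-19.8],[0.06,0.45,-0.23],0],
    [[16.3,-10.4,-23.4],[0.07,0.52,-0.28],0],
    [[17.5,-12,-27],[0.07,0.59,-0.32],0],
    [[18.3,-13.6,-30.5],[0.08,0.67,-0.36],0],
    [[18.9,-15.2,-34],[0.09,0.74,-0.41],0],
  ],
)

```text
time: 8.75
tool_pos: [0.4788, 0.3471, 0.2971]
orientation: [0.163, 1.362, 0.035]
force: [0.7, -0.7, -1.2]
gripper_width: 1.0
```

>>> play_rows(
  steps=[
    [[3,-1.1,-2],[0.01,0.07,-0.05],0],
    [[5.9,-2.4,-4.2],[0.02,0.14,-0.1],0],
    [[8.4,-3.7,-6.5],[0.03,0.21,-0.14],0],
    [[8.4,-3.7,-6.5],[0.03,0.21,-0.14],0],
    [[8.4,-3.7,-6.5],[0.03,0.21,-0.14],0],
  ],
)

```text
time: 9.25
tool_pos: [0.4318, 0.3251, 0.1967]
orientation: [0.092, 1.582, -0.092]
force: [0.2, 0.3, 0.5]
gripper_width: 0.997
```

```bash
python3 - <<'E'
from nxt import *
o,q,T0,A0=cur();print(o['time'],q.round(3),T0.round(4)); print(A0.round(3))
im,d,T,P=snap('wrist','w1')
E
```

```text
9.25 [0.511 0.077 1.839 0.008 1.237 0.625] [0.4318 0.3251 0.1967]
[[-0.013  0.116  0.993]
 [ 0.001  0.993 -0.116]
 [-1.    -0.    -0.014]]
```

View pics/w1.png

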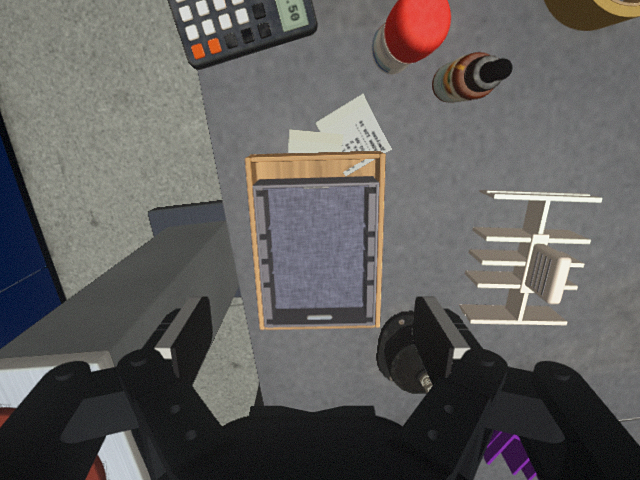

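The wrist view shows the tray clearly: wood from (247,155) to (384,328), with the inner tray against its right end. The divider is at (530,255) and the amber bottle at (470,78). Next I'll fit the poses from the depth data.

```bash
cat > fit.py <<'E'
from nxt import *
def fit(fn):
    D=np.load(f'pics/{fn}.npz');P=D['P'].reshape(-1,3);im=D['im'].reshape(-1,3).astype(int)
    near=np.hypot(P[:,0]-.43,P[:,1]-.288)<.125
    w=near&(P[:,2]>.022)&(P[:,2]<.034)&(im[:,0]-im[:,2]>25)
    r=cv2.minAreaRect((P[w][:,:2]*1000).astype(np.float32));print('wood',r,np.median(P[w][:,2]))
    yaw=np.radians(r[2]-90 if r[1][0]>r[1][1] else r[2]); 
    if abs(yaw)>.5: yaw=yaw-np.sign(yaw)*np.pi/2
    c=np.array(r[0])/1000; M=np.array([[np.cos(yaw),np.sin(yaw)],[-np.sin(yaw),np.cos(yaw)]])
    L=(P[:,:2]-c)@M.T
    g=near&(P[:,2]>.0345)&(P[:,2]<.045)&(abs(L[:,0])<.058)&(abs(L[:,1])<.088)
    print('yaw deg',np.degrees(yaw),'grey n',g.sum(),'z',np.median(P[g][:,2]),'local x',np.percentile(L[g][:,0],[0.5,99.5]),'y',np.percentile(L[g][:,1],[.5,2,98,99.5]))
    h,ed=np.histogram(L[g&(abs(abs(L[:,0])-.049)<.002)][:,1]*1000,np.arange(-88,89,2));print(dict((int(a),int(b)) for a,b in zip(ed,h) if b))
    q=P[(np.hypot(P[:,0]-.633,P[:,1]-.251)<.1)&(P[:,2]>.026)&(P[:,2]<.038)&(im.min(1)>120)];r2=cv2.minAreaRect((q[:,:2]*1000).astype(np.float32));print('blades',r2,np.median(q[:,2]))
    q=P[(np.hypot(P[:,0]-.633,P[:,1]-.251)<.05)&(P[:,2]>.066)&(P[:,2]<.08)];r2=cv2.minAreaRect((q[:,:2]*1000).astype(np.float32));print('plate',r2,np.median(q[:,2]))
    b=P[(np.hypot(P[:,0]-.563,P[:,1]-.42)<.03)&(P[:,2]>.085)];print('bulb',b.mean(0) if len(b) else 0)
    return c,yaw,L,P,im
E
python3 - <<'E'
from fit import *
fit('w1')
E
```

```text
wood ((430.31658935546875, 287.1289367675781), (174.0113525390625, 123.52099609375), 85.06610107421875) 0.030347615864312366
yaw deg -4.93389892578125 grey n 3603 z 0.039373736042926655 local x [-0.05502498  0.05481598] y [-0.07757951 -0.07687306  0.06336384  0.06353987]
{-80: 1, -78: 13, -76: 21, -74: 18, -70: 3, -68: 14, -66: 15, -64: 15, -62: 15, -60: 16, -58: 17, -56: 14, -54: 16, -52: 15, -50: 14, -48: 18, -46: 10, -44: 18, -42: 15, -40: 15, -38: 12, -36: 31, -34: 2, -30: 9, -28: 18, -26: 14, -24: 16, -22: 17, -20: 20, -18: 19, -16: 17, -14: 19, -12: 26, -6: 10, -4: 16, -2: 18, 0: 14, 2: 16, 4: 19, 6: 18, 8: 18, 10: 17, 12: 28, 14: 1, 18: 9, 20: 20, 22: 20, 24: 18, 26: 19, 28: 21, 30: 19, 32: 21, 34: 23, 36: 18, 38: 20, 40: 17, 42: 19, 44: 23, 46: 17, 48: 18, 50: 17, 52: 26, 58: 5, 60: 23, 62: 23}
blades ((633.810546875, 249.59922790527344), (133.2269744873047, 101.4051284790039), 81.9006576538086) 0.032531781748266486
plate ((633.4317016601562, 250.50506591796875), (43.90504455566406, 12.874719619750977), 82.43180847167969) 0.0718037409673419
bulb [0.56264508 0.42027963 0.09614678]
```

Inner tray centre is about -7.2 mm along the tray's y, from both the rim ends and the slot gaps. The tray is at (0.4303, 0.2871), yaw -4.93°, and the divider grip at (0.6335, 0.2505), yaw -7.9°. Now I'll grasp the divider.

```bash
python3 - <<'E'
from nxt import *
y=np.radians(-7.9)
go((.6335,.2505,.13),y);go((.6335,.2505,.037),y)
E
```

```text
k 0 shift [ 6.62 -5.19 20.91] turn [ 0.022 -0.01  -0.002]
k 3.14 shift [ 6.62 -5.19 20.91] turn [-3.12e+00  3.00e-03 -1.60e-02]
k 0 shift [15.92 -5.21 21.  ] turn [ 0.022 -0.01  -0.002]
k 3.14 shift [15.92 -5.21 21.  ] turn [-3.12e+00  3.00e-03 -1.60e-02]
```

>>> play_rows(
  steps=[
    [[1,-1.2,4.5],[0.01,-0.01,0],0],
    [[2.5,-2.4,9],[0.01,-0.01,0],0],
    [[4,-3.6,13.5],[0.02,-0.01,0],0],
    [[5.5,-4.8,18],[0.02,-0.01,0],0],
    [[6.62,-5.19,20.9],[0.022,-0.01,-0.002],0],
    [[6.62,-5.19,20.9],[0.022,-0.01,-0.002],0],
    [[6.62,-5.19,20.9],[0.022,-0.01,-0.002],0],
  ],
)

```text
time: 10.0
tool_pos: [0.6352, 0.2501, 0.1319]
orientation: [0.111, 1.566, -0.109]
force: [-0.3, -0.8, 0.9]
gripper_width: 1.002
```

```bash
python3 - <<'E'
from fit import *
o=arm.get_obs();print(o['time'],o['tool_pos']);snap('wrist','w2');fit('w2')
y=np.radians(-7.9)
go((.6335,.2505,.037),y)
E
```

```text
10.0 [0.63524173 0.25005022 0.13187083]
wood ((434.60845947265625, 286.94586181640625), (174.46749877929688, 117.5754623413086), 84.79527282714844) 0.029836520110067682
yaw deg -5.2047271728515625 grey n 3839 z 0.03916622792595981 local x [-0.04631977  0.05196667] y [-0.07809618 -0.07742713  0.06304979  0.06361844]
{-80: 1, -78: 13, -76: 26, -74: 14, -72: 6, -70: 14, -68: 11, -66: 11, -64: 13, -62: 16, -60: 13, -58: 16, -56: 17, -54: 20, -52: 16, -50: 16, -48: 19, -46: 14, -44: 16, -42: 16, -40: 12, -38: 13, -36: 22, -34: 14, -32: 17, -30: 10, -28: 19, -26: 17, -24: 21, -22: 21, -20: 21, -18: 19, -16: 17, -14: 20, -12: 22, -10: 19, -8: 15, -6: 16, -4: 20, -2: 17, 0: 16, 2: 19, 4: 17, 6: 17, 8: 16, 10: 20, 12: 21, 14: 18, 16: 16, 18: 16, 20: 27, 22: 24, 24: 24, 26: 26, 28: 25, 30: 26, 32: 26, 34: 25, 36: 19, 38: 25, 40: 22, 42: 28, 44: 25, 46: 24, 48: 25, 50: 23, 52: 26, 54: 21, 56: 19, 58: 23, 60: 27, 62: 26}
blades ((633.5701293945312, 249.44253540039062), (132.89625549316406, 100.39716339111328), 81.62003326416016) 0.03260264405379373
plate ((633.8411254882812, 250.3110809326172), (43.50777816772461, 11.878900527954102), 81.47884368896484) 0.07221715768399023
bulb 0
k 0 shift [ 9.51 -0.04 -0.12] turn [-0.001  0.002 -0.001]
k 3.14 shift [ 9.51 -0.04 -0.12] turn [ 3.141e+00 -2.000e-03 -3.000e-03]
```

>>> play_rows(
  steps=[
    [[3,0,-0.1],[0.003,0,0],0],
    [[6,0,-0.15],[0.003,0,0],0],
    [[8.5,0,-0.15],[0.003,0,0],0],
    [[9.5,0,-0.15],[0.003,0,0],0],
    [[9.5,0,-0.15],[0.003,0,0],0.6],
    [[9.5,0,-0.15],[0.003,0,0],1],
    [[9.5,0,-0.15],[0.003,0,0],1],
    [[9.5,0,-0.15],[0.003,0,0],1],
    [[9.5,0,-0.15],[0.003,0,0],1],
    [[9.5,0,-0.15],[0.003,0,0],1],
  ],
)

```text
time: 11.05
tool_pos: [0.6343, 0.2513, 0.0386]
orientation: [0.113, 1.563, -0.11]
force: [-0.3, -0.0, 3.1]
gripper_width: 0.13
```

>>> play_rows(
  steps=[
    [[0,0,0],[0,0,0],1],
    [[-2,0,0],[0,0,0],1],
    [[-6,0,0],[0,0,0],1],
    [[-9,0,0],[0,0,0],1],
    [[-9,0,0],[0,0,0],1],
  ],
)

```text
time: 11.55
tool_pos: [0.6378, 0.2522, 0.1346]
orientation: [0.115, 1.553, -0.107]
force: [0.7, 0.1, -0.4]
gripper_width: 0.132
```

```bash
python3 - <<'E'
from nxt import *
o=arm.get_obs();print(o['time'],o['tool_pos'],o['gripper_width'],o['force']);snap('wrist','w3')
# hover: underside 20mm above rim: TCP z = .039+.02+.036
go((.4297,.2799,.097),np.radians(-4.93))
E
```

```text
11.55 [0.63778876 0.25217239 0.13457695] 0.13176390954941655 [ 0.71617206  0.11424738 -0.38152476]
k 0 shift [  3.25  -0.13 -20.85] turn [-0.056  0.01  -0.004]
k 3.14 shift [  3.25  -0.13 -20.85] turn [ 3.086 -0.007 -0.015]
```

View pics/w3.png

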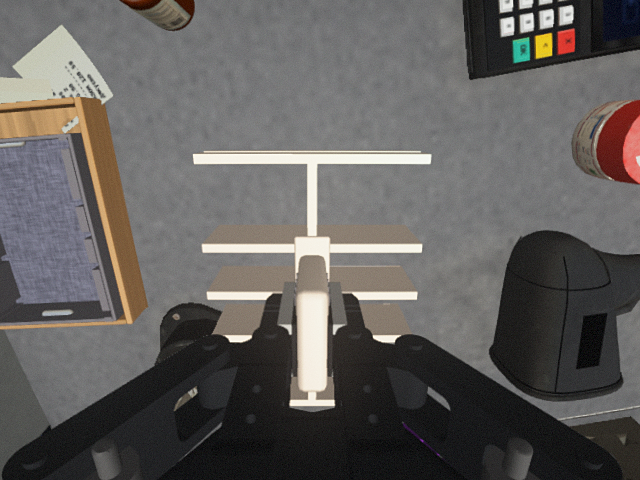

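```bash
cat > held.py <<'E'
from nxt import *
def held(fn,o):
    D=np.load(f'pics/{fn}.npz');A=R.from_rotvec(o['orientation']).as_matrix()
    Q=(D['P'].reshape(-1,3)-o['tool_pos'])@A; im=D['im'].reshape(-1,3).astype(int)
    w=(im.min(1)>150)&(abs(Q[:,2])<.06)&(Q[:,1]>.055)&(Q[:,1]<.075)&(abs(Q[:,0]-.0066)<.006)
    q=Q[w]; print('end blade top n',len(q),'x',np.median(q[:,0]),'y',np.percentile(q[:,1],[2,50,98]),'z',np.percentile(q[:,2],[1,99]))
    s=np.polyfit(q[:,2],q[:,1],1);print('slope y/z',s, 'slope x/z',np.polyfit(q[:,2],q[:,0],1))
    for z in (-.03,-.015,.015,.03):
        k=q[abs(q[:,2]-z)<.006]; print(z,np.percentile(k[:,1],[2,50,98]).round(5))
    for y0 in (.024,0):
        w=(im.min(1)>170)&(abs(Q[:,2])<.05)&(abs(Q[:,2])>.02)&(abs(Q[:,1]-y0)<.009)&(abs(Q[:,0]-.0066)<.004)
        q=Q[w]; 
        if len(q):print(y0,len(q),np.percentile(q[:,1],[2,50,98]).round(5))
E
python3 - <<'E'
from held import *
held('w3',arm.get_obs())
E
```

```text
end blade top n 2587 x 0.003103497993938785 y [0.05724936 0.06326202 0.06539954] z [-0.04647163  0.05141158]
slope y/z [0.00011339 0.06314217] slope x/z [-0.00059054  0.00330246]
-0.03 [0.06151 0.06356 0.06537]
-0.015 [0.06146 0.06344 0.0653 ]
0.015 [0.0614  0.06343 0.06526]
0.03 [0.06144 0.06356 0.06538]
0.024 891 [0.02117 0.02332 0.02537]
0 668 [-0.00284 -0.00071  0.00123]
```

>>> play_rows(
  steps=[
    [[0.5,0,-4.5],[0,0.01,0],1],
    [[1,0,-9],[-0.02,0.01,0],1],
    [[1.3,-0.05,-13.5],[-0.04,0.01,0],1],
    [[1.6,-0.1,-18],[-0.056,0.01,-0.004],1],
    [[2,-0.13,-20.85],[-0.056,0.01,-0.004],1],
    [[2.2,-0.13,-20.85],[-0.056,0.01,-0.004],1],
    [[2.2,-0.13,-20.85],[-0.056,0.01,-0.004],1],
    [[2.2,-0.13,-20.85],[-0.056,0.01,-0.004],1],
  ],
)

```text
time: 12.4
tool_pos: [0.4304, 0.2797, 0.107]
orientation: [0.068, 1.57, -0.068]
force: [1.0, 0.1, -1.8]
gripper_width: 0.132
```

```bash
python3 - <<'E'
from held import *
import fit
o=arm.get_obs();print(o['time'],o['tool_pos'],o['gripper_width'],o['force']);snap('wrist','w4');held('w4',o)
c,yaw,L,P,im=fit.fit('w4')
go((.4297,.2799,.097),np.radians(-4.93))
E
```

```text
12.4 [0.43036265 0.2796793  0.10701359] 0.1320479367901 [ 0.99399089  0.07458774 -1.8012044 ]
end blade top n 2497 x 0.006163556370812613 y [0.05719661 0.06237623 0.06444206] z [-0.04833236  0.04968057]
slope y/z [-0.00082127  0.0622828 ] slope x/z [0.00203291 0.00615431]
-0.03 [0.06061 0.06243 0.06445]
-0.015 [0.06055 0.06242 0.06441]
0.015 [0.06056 0.06242 0.06439]
0.03 [0.06059 0.06261 0.06441]
0.024 1164 [0.02039 0.02251 0.02456]
0 934 [-0.00357 -0.00142  0.00066]
wood ((430.88153076171875, 287.4892578125), (172.6903076171875, 123.6284408569336), 85.08888244628906) 0.030254391077028542
yaw deg -4.9111175537109375 grey n 3420 z 0.039387041142486506 local x [-0.05478437  0.05454452] y [-0.04788789 -0.04635797  0.06294398  0.06304399]
{-50: 4, -48: 28, -46: 16, -22: 5, -20: 33, -18: 35, -16: 33, -14: 36, -12: 14, 6: 11, 8: 33, 10: 44, 12: 56, 18: 14, 20: 45, 22: 40, 24: 42, 26: 43, 28: 41, 30: 49, 32: 40, 34: 41, 36: 49, 38: 46, 40: 41, 42: 47, 44: 30, 52: 2, 58: 14, 60: 54, 62: 27}
blades ((0.0, 0.0), (0.0, 0.0), 0.0) nan
plate ((0.0, 0.0), (0.0, 0.0), 0.0) nan
bulb 0
k 0 shift [ 1.04  0.   -0.12] turn [-0.001  0.    -0.   ]
k 3.14 shift [ 1.04  0.   -0.12] turn [ 3.141e+00 -1.000e-03 -1.000e-03]
  return _methods._mean(a, axis=axis, dtype=dtype,
  ret = ret.dtype.type(ret / rcount)
```

View pics/w4.png

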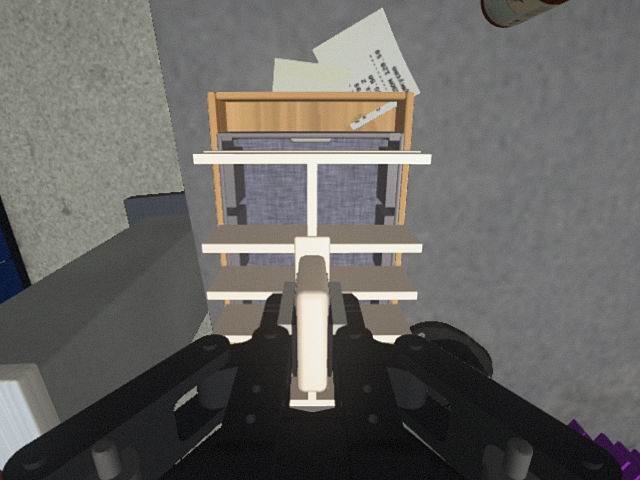

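```bash
cat > rel.py <<'E'
from nxt import *
def rel(fn,bx=.0066):
    D=np.load(f'pics/{fn}.npz');M=np.array(arm.calibration('wrist')['mount'])@np.linalg.inv(D['T'])
    P=D['P'].reshape(-1,3);Q=P@M[:3,:3].T+M[:3,3];im=D['im'].reshape(-1,3).astype(int)
    for y0 in(.064,.024,0):
        w=(im.min(1)>165)&(abs(Q[:,2])<.052)&(abs(Q[:,2])>.012)&(abs(Q[:,1]-y0)<.008)&(abs(Q[:,0]-bx)<.005);q=Q[w]
        print('blade',y0,len(q),'x',np.median(q[:,0]).round(4),'y ctr',((np.percentile(q[:,1],2)+np.percentile(q[:,1],98))/2-y0).round(5),'z ends',np.percentile(q[:,2],[.5,99.5]).round(4),'slope y/z',np.polyfit(q[:,2],q[:,1],1)[0].round(4))
    g=(P[:,2]>.0365)&(P[:,2]<.043)&(im.max(1)<150)&(abs(Q[:,2])<.07)&(abs(Q[:,1])<.1)
    q=Q[g];print('rim tool x',np.median(q[:,0]).round(4))
    # front / back outer edges as lines: z vs y
    for s in(-1,1):
        k=q[(s*q[:,2]>.04)]; ys=np.arange(-.05,.065,.01); e=[(y,(s*np.percentile(s*k[abs(k[:,1]-y)<.004][:,2],98))) for y in ys if (abs(k[:,1]-y)<.004).sum()>8]
        e=np.array(e); pf=np.polyfit(e[:,0],e[:,1],1); print('edge',s,'slope z/y',pf.round(4), len(e))
    k=q[abs(q[:,2])<.052]; e=[]
    for z in np.arange(-.05,.051,.01):
        t=k[abs(k[:,2]-z)<.005]
        if len(t)>8:e.append((z,np.percentile(t[:,1],99)))
    e=np.array(e);pf=np.polyfit(e[:,0],e[:,1],1);print('left outer rim y at z=0',pf.round(5),'-> ctr',pf[1]-.071)
    # slots: walls strip
    for s in(-1,1):
        t=q[abs(s*q[:,2]-.049)<.003];h,ed=np.histogram(t[:,1]*1000,np.arange(-80,81,1));print(s,' '.join(f'{int(a)}:{b}' for a,b in zip(ed,h) if b))
E
python3 - <<'E'
from rel import *
rel('w3');rel('w4')
E
```

```text
blade 0.064 1794 x 0.0062 y ctr -0.00147 z ends [-0.0492  0.0503] slope y/z -0.0008
blade 0.024 1493 x 0.0061 y ctr -0.00153 z ends [-0.049   0.0501] slope y/z -0.001
blade 0 970 x 0.006 y ctr -0.00148 z ends [-0.049   0.0502] slope y/z -0.0015
rim tool x nan
  return _methods._mean(a, axis=axis, dtype=dtype,
  ret = ret.dtype.type(ret / rcount)
Traceback (most recent call last):
  File "rel.py", line 13, in rel
    e=np.array(e); pf=np.polyfit(e[:,0],e[:,1],1); print('edge',s,'slope z/y',pf.round(4), len(e))
                                 ~^^^^^
IndexError: too many indices for array: array is 1-dimensional, but 2 were indexed
```

```bash
python3 - <<'E' 2>&1 | grep -v Warn
from rel import *
rel('w4')
E
```

```text
blade 0.064 1800 x 0.0062 y ctr -0.00147 z ends [-0.049   0.0503] slope y/z -0.0009
blade 0.024 1495 x 0.0061 y ctr -0.00153 z ends [-0.0489  0.0501] slope y/z -0.0012
blade 0 953 x 0.0059 y ctr -0.00146 z ends [-0.049   0.0501] slope y/z -0.0022
rim tool x 0.0676
edge -1 slope z/y [-0.0008 -0.0547] 8
edge 1 slope z/y [0.0083 0.054 ] 8
left outer rim y at z=0 [-0.0007   0.07079] -> ctr -0.0002133829680862065
-1 -41:4 -40:9 -39:14 -38:9 -13:7 -12:11 -11:14 -10:13 -9:14 -8:16 -7:10 -6:18 -5:10 -4:8 15:9 16:14 17:16 18:14 19:16 20:16 21:10 22:1 23:1 24:2 25:1 27:14 28:16 29:17 30:15 31:15 32:14 33:15 34:17 35:11 36:21 37:17 38:14 39:21 40:17 41:15 42:22 43:14 44:17 45:19 46:16 47:15 48:21 49:16 50:15 51:20 52:13 53:8 63:1 64:1 65:1 67:12 68:19 69:21 70:18
1 -41:9 -40:8 -39:10 -38:8 -13:9 -12:10 -11:14 -10:12 -9:14 -8:12 -7:15 -6:14 -5:10 -4:8 15:9 16:13 17:14 18:17 19:9 20:20 21:10 22:3 23:2 24:2 25:2 26:1 27:12 28:10 29:12 30:8 31:9 32:12 33:10 34:5 35:8 36:4 37:9 38:7 39:8 40:7 41:4 42:2 43:7 44:2 45:3 46:5 47:3 48:5 49:2 50:2 51:4 52:2 53:1 61:3 62:2 63:3 64:4 65:4 66:3 67:1 68:1 69:3 70:10
```

>>> play_rows(
  steps=[
    [[1,0.16,-0.1],[0,0,0],1],
    [[2,0.16,-0.1],[0,0,0],1],
    [[2.4,0.16,-0.1],[0,0,0],1],
    [[2.4,0.16,-0.1],[0,0,0],1],
    [[2.4,0.16,-0.1],[0,0,0],1],
  ],
)

```text
time: 12.95
tool_pos: [0.4299, 0.2813, 0.083]
orientation: [0.068, 1.57, -0.068]
force: [-0.3, 0.3, -0.4]
gripper_width: 0.127
```

```bash
python3 - <<'E' 2>&1 | grep -v Warn
from rel import *
o=arm.get_obs();print(o['time'],o['tool_pos'],o['force']);go((.4297,.2815,.083),np.radians(-4.93));im=snap('wrist','w5')[0]
rel('w5')
cv2.imwrite('pics/c5.png',cv2.resize(im[90:310,160:460,::-1],None,fx=2.6,fy=2.6,interpolation=cv2.INTER_CUBIC))
E
```

```text
12.95 [0.42992824 0.28132637 0.08303767] [-0.28319814  0.2782346  -0.44444657]
k 0 shift [ 0.    0.02 -0.02] turn [-0.001 -0.    -0.   ]
k 3.14 shift [ 0.    0.02 -0.02] turn [ 3.141 -0.     0.   ]
blade 0.064 1799 x 0.0061 y ctr -0.00147 z ends [-0.049   0.0504] slope y/z -0.0009
blade 0.024 1494 x 0.0061 y ctr -0.00153 z ends [-0.0489  0.0501] slope y/z -0.0015
blade 0 955 x 0.0059 y ctr -0.00145 z ends [-0.049   0.0502] slope y/z -0.0013
rim tool x 0.0437
edge -1 slope z/y [ 0.0044 -0.0544] 6
edge 1 slope z/y [-0.0022  0.0551] 6
left outer rim y at z=0 [0.00154 0.06951] -> ctr -0.001491055783025358
-1 -56:1 -55:4 -29:1 -28:2 -27:3 -26:1 -25:2 -4:2 -3:2 -2:4 -1:3 0:3 1:18 2:14 3:18 4:16 5:15 22:4 23:2 24:7 25:17 26:18 27:21 28:14 29:21 30:20 31:17 32:18 33:21 34:16 35:16 36:22 37:17 38:22 39:22 40:21 41:16 42:18 43:20 44:20 45:22 46:21 47:19 48:22 49:17 50:21 51:23 52:21 53:22 54:22 55:21 63:2 64:4 65:12 66:24 67:23 68:23 69:19
1 -56:1 -55:4 -29:1 -2:3 -1:1 0:2 1:22 2:16 3:18 4:15 5:14 6:1 22:1 23:1 25:13 26:19 27:21 28:19 29:18 30:19 31:17 32:16 33:16 34:18 35:14 36:15 37:11 38:15 39:12 40:13 41:8 42:11 43:8 44:9 45:6 46:6 47:4 48:5 49:5 50:2 51:3 52:5 53:4 54:4 55:7 65:2 66:4 67:9 68:4 69:20
```

View pics/c5.png

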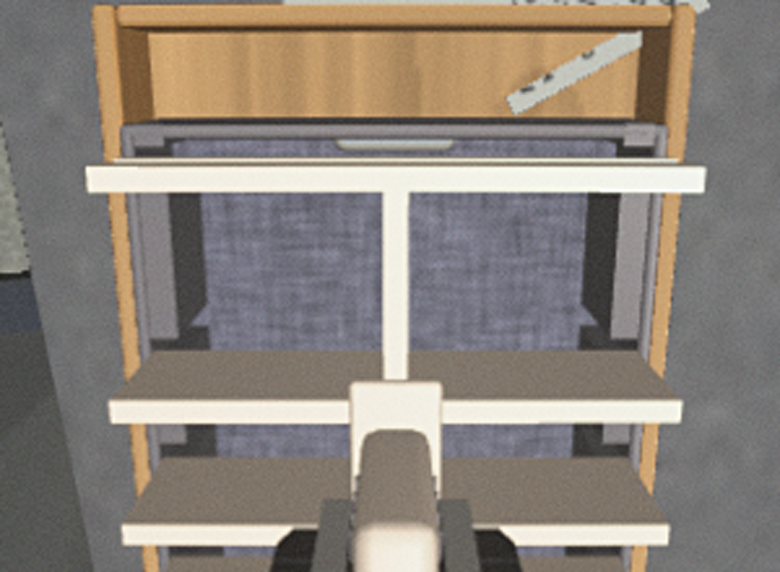

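The rim and the divider centre agree within 0.1 mm in y, and the yaw is aligned. I'll lower it gently and watch the force.

>>> play_rows(
  steps=[
    [[0.4,0.01,0],[0,0,0],1],
    [[0.7,0.01,0],[0,0,0],1],
    [[0.9,0.01,0],[0,0,0],1],
    [[1.1,0.01,0],[0,0,0],1],
    [[1.1,0.01,0],[0,0,0],1],
  ],
)

```text
time: 13.5
tool_pos: [0.4299, 0.2815, 0.072]
orientation: [0.068, 1.57, -0.068]
force: [-0.3, -0.8, -0.6]
gripper_width: 0.13
```

>>> play_rows(
  steps=[
    [[0.3,0,0],[0,0,0],1],
    [[0.6,0,0],[0,0,0],1],
    [[0.8,0,0],[0,0,0],1],
    [[1.0,0,0],[0,0,0],1],
  ],
)

```text
time: 13.9
tool_pos: [0.4298, 0.2814, 0.0618]
orientation: [0.068, 1.57, -0.068]
force: [0.7, -0.3, -1.7]
gripper_width: 0.131
```

>>> play_rows(
  steps=[
    [[0.15,0,0],[0,0,0],1],
    [[0.3,0,0],[0,0,0],1],
    [[0.45,0,0],[0,0,0],1],
    [[0.6,0,0],[0,0,0],1],
  ],
)

```text
time: 14.3
tool_pos: [0.4302, 0.2816, 0.0572]
orientation: [0.068, 1.57, -0.068]
force: [-3.3, -1.8, 10.4]
gripper_width: 0.131
```

>>> play_rows(
  steps=[
    [[0.2,0,0],[0,0,0],1],
    [[0.35,0,0],[0,0,0],1],
    [[0.5,0,0],[0,0,0],1],
    [[0.6,0,0],[0,0,0],1],
  ],
)

```text
time: 14.7
tool_pos: [0.431, 0.2816, 0.0528]
orientation: [0.067, 1.569, -0.068]
force: [-1.8, -0.8, 6.6]
gripper_width: 0.13
```

>>> play_rows(
  steps=[
    [[0.15,0,0],[0,0,0],1],
    [[0.3,0,0],[0,0,0],1],
    [[0.4,0,0],[0,0,0],1],
  ],
)

```text
time: 15.0
tool_pos: [0.4313, 0.2816, 0.0499]
orientation: [0.067, 1.569, -0.068]
force: [-2.1, -2.0, 6.5]
gripper_width: 0.131
```

>>> play_rows(
  steps=[
    [[0.2,0,0],[0,0,0],1],
    [[0.35,0,0],[0,0,0],1],
    [[0.45,0,0],[0,0,0],1],
    [[0.45,0,0],[0,0,0],1],
  ],
)

```text
time: 15.4
tool_pos: [0.4313, 0.2815, 0.0456]
orientation: [0.066, 1.569, -0.068]
force: [-1.3, -1.8, 2.1]
gripper_width: 0.131
```

>>> play_rows(
  steps=[
    [[0.1,0,0],[0,0,0],1],
    [[0.15,0,0],[0,0,0],1],
  ],
)

```text
time: 15.6
tool_pos: [0.4314, 0.2814, 0.0455]
orientation: [0.066, 1.57, -0.069]
force: [-6.0, -4.6, 13.6]
gripper_width: 0.131
```

The force dropped as the catches snapped, then rose sharply against the floor at the expected height. I'll release, retreat and check.

>>> play_rows(
  steps=[
    [[0,0,0],[0,0,0],1],
    [[0,0,0],[0,0,0],0.4],
    [[0,0,0],[0,0,0],0.4],
    [[-2,0,0],[0,0,0],0.4],
    [[-6,0,0],[0,0,0],0],
    [[-10,0,0],[0,0,0],0],
    [[-12,2,0],[0,0,0],0],
    [[-12,4,0],[0,0,0],0],
    [[-12,4,0],[0,0,0],0],
  ],
)

```text
time: 16.5
tool_pos: [0.4361, 0.3237, 0.1669]
orientation: [0.067, 1.567, -0.065]
force: [0.2, -0.4, 0.2]
gripper_width: 1.002
```

```bash
python3 - <<'E'
from fit import *
o=arm.get_obs();print(o['time'],o['tool_pos'],o['force']);im=snap('wrist','w6')[0]
c,yaw,L,P,im2=fit('w6')
w=(abs(L[:,0])<.052)&(abs(L[:,1])<.085)&(im2.min(1)>165)&(P[:,2]>.03)&(P[:,2]<.055)
for n,s in (('y+',L[:,1]>.04),('y-',L[:,1]<-.05),('x+',L[:,0]>.02),('x-',L[:,0]<-.02)):
    q=P[w&s];print(n,len(q),np.median(q[:,2]) if len(q) else '')
q=L[w];print(cv2.minAreaRect((q*1000).astype(np.float32)))
pl=P[(np.hypot(P[:,0]-.43,P[:,1]-.28)<.04)&(P[:,2]>.07)&(P[:,2]<.09)];print('plate top',np.median(pl[:,2]),len(pl))
cv2.imwrite('pics/c6.png',np.hstack([im[:,:,::-1]]))
E
```

```text
16.5 [0.43611669 0.32374813 0.16693952] [ 0.19510095 -0.37394445  0.16273207]
wood ((430.4185485839844, 287.1490173339844), (173.90609741210938, 123.30009460449219), 85.06200408935547) 0.03026922121979353
yaw deg -4.937995910644531 grey n 8267 z 0.03940514890320668 local x [-0.05474421  0.05461509] y [-0.07748174 -0.07637594  0.06324116  0.06348297]
{-80: 4, -78: 12, -76: 23, -74: 18, -72: 10, -70: 14, -68: 14, -66: 16, -64: 18, -62: 16, -60: 19, -58: 21, -56: 17, -54: 18, -52: 18, -50: 16, -48: 21, -46: 15, -44: 18, -42: 21, -40: 16, -38: 22, -36: 23, -34: 12, -32: 13, -30: 17, -28: 17, -26: 21, -24: 16, -22: 28, -20: 17, -18: 21, -16: 21, -14: 16, -12: 33, -10: 7, -8: 14, -6: 19, -4: 19, -2: 22, 0: 22, 2: 21, 4: 22, 6: 18, 8: 23, 10: 18, 12: 29, 14: 12, 16: 16, 18: 17, 20: 23, 22: 22, 24: 25, 26: 23, 28: 23, 30: 26, 32: 21, 34: 22, 36: 27, 38: 22, 40: 26, 42: 20, 44: 27, 46: 23, 48: 24, 50: 26, 52: 34, 54: 12, 56: 15, 58: 18, 60: 23, 62: 31}
blades ((0.0, 0.0), (0.0, 0.0), 0.0) nan
plate ((0.0, 0.0), (0.0, 0.0), 0.0) nan
bulb [0.56251105 0.42031012 0.09587148]
y+ 818 0.03954809751437563
y- 521 0.039521279007057875
x+ 888 0.039577914740505704
x- 788 0.039612336261495046
((2.058551788330078, -7.587547302246094), (99.56288146972656, 133.0775909423828), 0.10112065076828003)
plate top 0.07921891068509843 967
  return _methods._mean(a, axis=axis, dtype=dtype,
  ret = ret.dtype.type(ret / rcount)
```

View pics/c6.png

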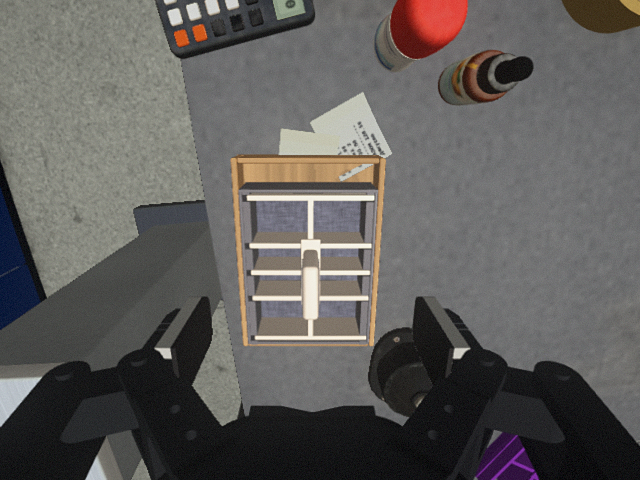

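The divider is home. Blade tops are 39.5 mm at both ends and at front and back, the plate top is at 79 mm, and yaw matches within 0.1°. Next is the amber bottle, with the jaw axis at about 53° to keep clear of the white bottle.

```bash
python3 - <<'E'
from nxt import *
o,q,T0,A0=cur()
D,err=ik(np.array([.565,.4205,.17]),np.radians(53),[.55,.1,1.7,0,1.3,-.4]);print(D.round(3),err)
allrows([D])
E
```

```text
[ 0.54   0.432  1.457  0.     1.253 -0.385] 3.963496197911809e-13
16.55 [ 0.509  0.107  1.868 -0.002  1.166  0.593]
[[-0.3, 1.6, 1.8], [-0.14, 0.0, 0.0], 0],
[[-0.6, 3.1, 3.7], [-0.29, 0.0, 0.0], 0],
[[-0.7, 4.7, 5.4], [-0.43, 0.0, 0.0], 0],
[[-0.8, 6.2, 7.2], [-0.58, -0.0, 0.0], 0],
[[-0.8, 7.8, 8.9], [-0.72, -0.0, 0.0], 0],
[[-0.7, 9.3, 10.5], [-0.86, -0.0, 0.0], 0],
[[-0.4, 10.9, 12.1], [-1.01, -0.0, 0.0], 0],
7
```

>>> play_rows(
  steps=[
    [[-0.3,1.6,1.8],[-0.14,0,0],0],
    [[-0.6,3.1,3.7],[-0.29,0,0],0],
    [[-0.7,4.7,5.4],[-0.43,0,0],0],
    [[-0.8,6.2,7.2],[-0.58,0,0],0],
    [[-0.8,7.8,8.9],[-0.72,0,0],0],
    [[-0.7,9.3,10.5],[-0.86,0,0],0],
    [[-0.4,10.9,12.1],[-1.01,0,0],0],
    [[-0.4,10.9,12.1],[-1.01,0,0],0],
    [[-0.4,10.9,12.1],[-1.01,0,0],0],
  ],
)

```text
time: 17.45
tool_pos: [0.564, 0.4195, 0.1676]
orientation: [-0.723, 1.452, 0.719]
force: [0.1, -0.0, -0.2]
gripper_width: 1.001
```

```bash
python3 - <<'E'
from nxt import *
o=arm.get_obs();print(o['time'],o['tool_pos']);im,d,T,P=snap('wrist','w7');P=P.reshape(-1,3)
c=im.reshape(-1,3)
n=np.hypot(P[:,0]-.565,P[:,1]-.4205)<.03
print('cam',T[:3,3].round(3))
for lo,hi in((.005,.055),(.062,.077),(.08,.095),(.097,.11)):
    q=P[n&(P[:,2]>lo)&(P[:,2]<hi)]; 
    if len(q)>20:
        f=least_squares(lambda p:np.hypot(q[:,0]-p[0],q[:,1]-p[1])-p[2],[.565,.42,.012],loss='soft_l1',f_scale=.001).x;print(lo,len(q),'circle',f.round(4),'zmax',q[:,2].max())
go((.565,.4205,.052),np.radians(53))
E
```

```text
17.45 [0.5639577  0.41945517 0.16761372]
cam [0.503 0.467 0.311]
0.005 484 circle [0.5652 0.4205 0.0168] zmax 0.05488568058992477
0.062 379 circle [0.5648 0.4208 0.0108] zmax 0.07699766680734099
0.08 124 circle [0.5653 0.4205 0.0064] zmax 0.09493436541751199
0.097 222 circle [0.5649 0.4207 0.0038] zmax 0.10288547327599581
k 0 shift [11.61 -0.04  0.21] turn [-0.001 -0.004  0.   ]
k 3.14 shift [11.61 -0.04  0.21] turn [3.14  0.    0.007]
```

View pics/w7.png

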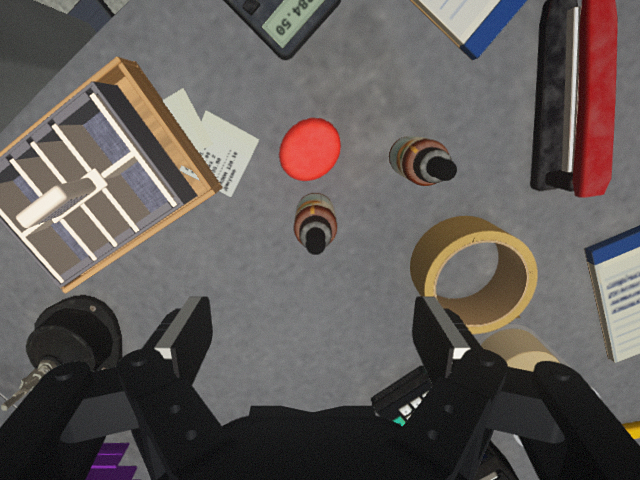

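The wrist view shows the target bottle at (315,225) between the jaws, with the white bottle's cap at (310,150) and the lookalike at (425,165). The circle fits agree on (0.565, 0.4206). I'll descend and grip the collar.

>>> play_rows(
  steps=[
    [[4,0,0.2],[0,-0.004,0],0],
    [[8,0,0.2],[0,-0.004,0],0],
    [[10.5,0,0.2],[0,-0.004,0],0],
    [[11.6,0,0.2],[0,-0.004,0],0],
    [[11.6,0,0.2],[0,-0.004,0],0],
    [[11.6,0,0.2],[0,-0.004,0],0.4],
    [[11.6,0,0.2],[0,-0.004,0],0.6],
    [[11.6,0,0.2],[0,-0.004,0],0.8],
    [[11.6,0,0.2],[0,-0.004,0],1],
    [[11.6,0,0.2],[0,-0.004,0],1],
  ],
)

```text
time: 18.5
tool_pos: [0.5658, 0.4212, 0.0544]
orientation: [-0.721, 1.445, 0.72]
force: [-0.1, -1.4, 5.9]
gripper_width: 0.326
```

>>> play_rows(
  steps=[
    [[0,0,0],[0,0,0],1],
    [[0,0,0],[0,0,0],1],
    [[0,0,0],[0,0,0],1],
  ],
)

```text
time: 18.8
tool_pos: [0.5659, 0.4213, 0.0545]
orientation: [-0.721, 1.445, 0.72]
force: [0.5, -0.1, 2.1]
gripper_width: 0.326
```

The opening reads 27.7 mm, but the collar is 24 mm, so the pads are on the shoulder. I'll open a little, rise 6 mm and regrip.

>>> play_rows(
  steps=[
    [[0,0,0],[0,0,0],0.45],
    [[0,0,0],[0,0,0],0.45],
    [[-0.6,0,0],[0,0,0],0.45],
    [[-0.6,0,0],[0,0,0],0.45],
    [[-0.6,0,0],[0,0,0],0.7],
    [[-0.6,0,0],[0,0,0],0.8],
    [[-0.6,0,0],[0,0,0],1],
    [[-0.6,0,0],[0,0,0],1],
    [[-0.6,0,0],[0,0,0],1],
    [[-0.6,0,0],[0,0,0],1],
  ],
)

```text
time: 19.8
tool_pos: [0.5661, 0.4214, 0.061]
orientation: [-0.721, 1.444, 0.72]
force: [-0.9, -1.2, 4.7]
gripper_width: 0.258
```

>>> play_rows(
  steps=[
    [[-1,0,0],[0,0,0],1],
    [[-4,0,0],[0,0,0],1],
    [[-8,0,0],[0,0,0],1],
    [[-8,0,0],[0,0,0],1],
    [[-8,0,0],[0,0,0],1],
  ],
)

```text
time: 20.3
tool_pos: [0.5668, 0.4219, 0.1427]
orientation: [-0.72, 1.441, 0.72]
force: [0.4, 0.1, -1.4]
gripper_width: 0.254
```

```bash
python3 - <<'E'
from nxt import *
o,q,T0,A0=cur();print(o['time'],T0,o['gripper_width'],'tool x',A0[:,0].round(4))
im,d,T,P=snap('wrist','w8')
M=np.array(arm.calibration('wrist')['mount'])@np.linalg.inv(T);P=P.reshape(-1,3)
Q=P@M[:3,:3].T+M[:3,3]
n=(np.hypot(Q[:,1],Q[:,2])<.025)&(Q[:,0]>-.005)&(Q[:,0]<.07)
for lo in np.arange(-.005,.07,.01):
    q=Q[n&(Q[:,0]>lo)&(Q[:,0]<lo+.01)]
    if len(q)>25:
        f=least_squares(lambda p:np.hypot(q[:,1]-p[0],q[:,2]-p[1])-.0162,[0,0],loss='soft_l1',f_scale=.001).x;print(lo.round(3),len(q),f.round(4),'maxx',q[:,0].max().round(4))
D,err=ik(np.array([.4115,.3255,.15]),np.radians(85.06),[.52,.1,1.8,0,1.25,-.95]);print(D.round(3),err)
allrows([D])
E
```

```text
20.3 [0.56675051 0.42194419 0.14268793] 0.253678921099631 tool x [ 0.006   0.0032 -1.    ]
-0.005 1172 [-0.0022 -0.0002] maxx 0.005
0.005 554 [ 0.0007 -0.0002] maxx 0.015
0.015 409 [ 0.0008 -0.0003] maxx 0.025
0.025 355 [ 0.0009 -0.0004] maxx 0.035
0.035 298 [ 0.0009 -0.0005] maxx 0.0449
0.045 226 [ 0.0008 -0.0006] maxx 0.0549
0.055 65 [ 0.0004 -0.0006] maxx 0.0594
[ 0.535  0.091  1.919 -0.     1.132 -0.949] 8.470008028282905e-10
20.35 [ 5.410e-01  4.600e-01  1.476e+00 -1.000e-03  1.203e+00 -3.830e-01]
[[-0.8, 1.5, -4.0], [-0.14, 0.0, 0.0], 0],
[[-1.2, 3.1, -8.2], [-0.28, 0.0, 0.0], 0],
[[-1.3, 4.8, -12.5], [-0.42, 0.0, 0.0], 0],
[[-1.0, 6.5, -16.9], [-0.56, 0.0, 0.0], 0],
4
```

View pics/w8.png

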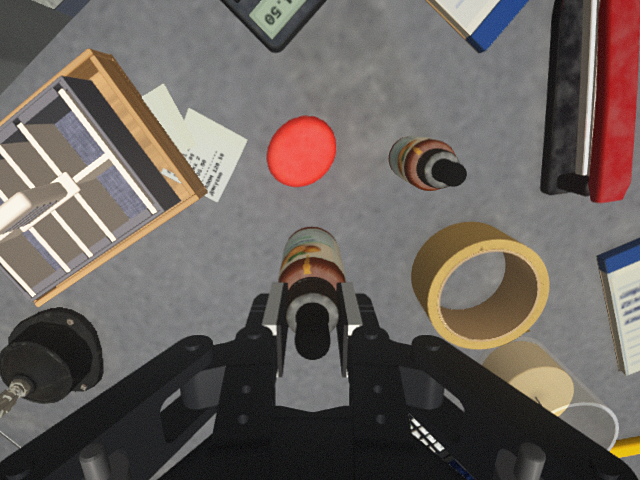

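>>> play_rows(
  steps=[
    [[-0.8,1.5,-4],[-0.14,0,0],1],
    [[-1.2,3.1,-8.2],[-0.28,0,0],1],
    [[-1.3,4.8,-12.5],[-0.42,0,0],1],
    [[-1,6.5,-16.9],[-0.56,0,0],1],
    [[-1,6.5,-16.9],[-0.56,0.006,0],1],
    [[-1,6.5,-16.9],[-0.56,0.006,0],1],
  ],
)

```text
time: 20.95
tool_pos: [0.4086, 0.3238, 0.1469]
orientation: [-1.148, 1.258, 1.144]
force: [0.3, -0.9, -0.3]
gripper_width: 0.252
```

```bash
python3 - <<'E'
from nxt import *
o,q,T0,A0=cur();print(o['time'],T0,o['gripper_width'],'tool x',A0[:,0].round(4))
im,d,T,P=snap('wrist','w9')
M=np.array(arm.calibration('wrist')['mount'])@np.linalg.inv(T);P=P.reshape(-1,3)
Q=P@M[:3,:3].T+M[:3,3];c=im.reshape(-1,3).astype(int)
n=(np.hypot(Q[:,1],Q[:,2])<.025)&(Q[:,0]>.01)&(Q[:,0]<.055);q=Q[n]
print('bottle y,z',least_squares(lambda p:np.hypot(q[:,1]-p[0],q[:,2]-p[1])-.0162,[0,0],loss='soft_l1',f_scale=.001).x.round(4),len(q))
w=(c.min(1)>150)&(P[:,2]>.035)&(P[:,2]<.044)&(np.hypot(P[:,0]-.43,P[:,1]-.285)<.1)
L=Q[w];print(len(L),'x',np.median(L[:,0]))
for y in (.02,.01,0,-.01):
    t=L[abs(L[:,1]-y)<.004][:,2]*1000;h,e=np.histogram(t,np.arange(-120,40,1));print('tool y',y,[(int(a),int(b)) for a,b in zip(e,h) if b>2])
go((.4123,.326,.069),np.radians(85.06))
E
```

```text
20.95 [0.40859956 0.32379126 0.1469049 ] 0.25150518529600036 tool x [-0.0044 -0.0073 -1.    ]
bottle y,z [ 0.0009 -0.0007] 1541
4618 x 0.10772089949424332
tool y 0.02 [(-111, 10), (-110, 3), (-108, 5), (-107, 9), (-106, 11), (-105, 8), (-104, 14), (-103, 3), (-100, 3), (-98, 5), (-97, 3), (-96, 3), (-95, 4), (-93, 3), (-92, 3), (-91, 3), (-89, 3), (-88, 4), (-86, 6), (-84, 6), (-83, 4), (-82, 6), (-81, 4), (-80, 3), (-79, 8), (-78, 3), (-77, 5), (-76, 6), (-75, 4), (-74, 8), (-73, 5), (-72, 5), (-71, 6), (-70, 9), (-67, 9), (-66, 13), (-65, 14), (-64, 10), (-63, 6), (-62, 5), (-61, 7), (-60, 4), (-59, 7), (-58, 6), (-57, 6), (-56, 6), (-55, 6), (-54, 7), (-53, 5), (-52, 5), (-51, 6), (-50, 8), (-49, 6), (-48, 7), (-47, 6), (-46, 6), (-45, 4), (-43, 19), (-42, 9), (-41, 12), (-40, 14), (-38, 5), (-37, 9), (-36, 4), (-35, 5), (-34, 9), (-33, 5), (-32, 8), (-31, 7), (-30, 5), (-29, 10), (-28, 5), (-27, 5), (-26, 10), (-25, 5), (-24, 7), (-23, 9), (-22, 5), (-21, 5), (-20, 3), (-19, 11), (-18, 18), (-17, 9), (-16, 10), (-15, 4), (-14, 4), (-13, 8), (-12, 5), (-11, 4), (-10, 10), (-9, 5),
[... 615 characters left out ...]
), (28, 10)]
tool y 0 [(-111, 9), (-110, 5), (-108, 3), (-107, 13), (-106, 15), (-105, 11), (-104, 14), (-67, 11), (-66, 13), (-65, 15), (-64, 11), (-63, 6), (-44, 7), (-43, 13), (-42, 13), (-41, 17), (-40, 12), (-20, 7), (-19, 14), (-18, 11), (-17, 19), (-16, 12), (20, 4), (21, 13), (22, 18), (23, 9), (24, 10), (28, 13)]
tool y -0.01 [(-111, 9), (-110, 5), (-107, 16), (-106, 14), (-105, 10), (-104, 15), (-67, 9), (-66, 15), (-65, 12), (-64, 17), (-43, 14), (-42, 14), (-41, 10), (-40, 21), (-20, 4), (20, 10), (21, 10), (22, 10), (23, 20), (24, 9), (27, 7), (28, 10)]
k 0 shift [ 7.96 -0.12  0.14] turn [-0.001 -0.005 -0.   ]
k 3.14 shift [ 7.96 -0.12  0.14] turn [ 3.14e+00 -1.00e-03  8.00e-03]
```

View pics/w9.png

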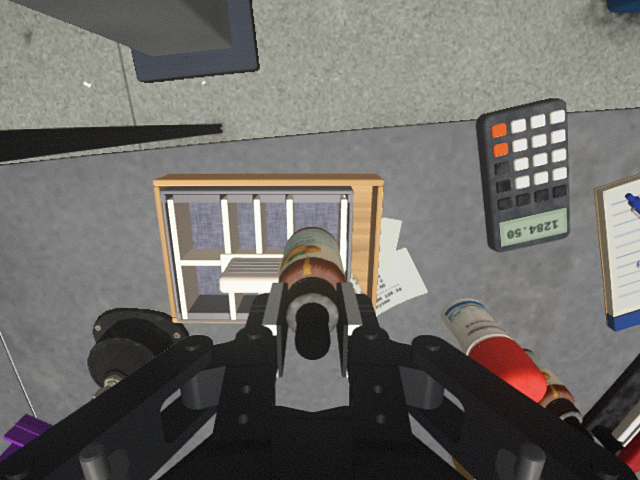

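```bash
python3 - <<'E'
from nxt import *
D=np.load('pics/w9.npz');P=D['P'];T=D['T'];print('cam',T[:3,3].round(3),'fwd',T[:3,2].round(2),'right',T[:3,0].round(2),'down',T[:3,1].round(2))
for n,(u,v) in dict(crosswall=(203,258),crosswall2=(245,240),blade64=(347,210),blade24=(289,210),frontwall=(240,190),backblade=(180,300),bottle=(312,240),calc=(530,230)).items(): print(n,P[v,u].round(4),D['im'][v,u])
E
```

```text
cam [0.332 0.331 0.29 ] fwd [ 0.3  -0.03 -0.95] right [ 0.09  1.   -0.01] down [ 0.95 -0.08  0.3 ]
crosswall [0.4264 0.2346 0.0342] [133 126 112]
crosswall2 [0.4231 0.2634 0.0068] [137 138 154]
blade64 [0.3986 0.3503 0.0289] [110 111 102]
blade24 [0.3922 0.3071 0.0398] [251 252 249]
frontwall [0.3746 0.2728 0.0379] [98 95 97]
backblade [0.4588 0.2112 0.0397] [238 237 215]
bottle [0.3917 0.3247 0.1138] [ 98 106 104]
calc [0.4323 0.5025 0.0141] [105 116 101]
```

```bash
python3 - <<'E'
from nxt import *
D=np.load('pics/w9.npz');P=D['P'].reshape(-1,3);T=D['T'];im=D['im'].reshape(-1,3)
M=np.array(arm.calibration('wrist')['mount'])@np.linalg.inv(T);Q=P@M[:3,:3].T+M[:3,3]
w=np.where((im.min(1)>150)&(P[:,2]>.035)&(P[:,2]<.044)&(np.hypot(P[:,0]-.43,P[:,1]-.285)<.1)&(abs(Q[:,1]-.02)<.004))[0]
for i in w[::40]: print(i%640,i//640,P[i].round(4),Q[i].round(4))
o=arm.get_obs();A=R.from_rotvec(o['orientation']).as_matrix();print(A.round(3)); print(np.array(arm.calibration('wrist')['mount']).round(3))
E
```

```text
207 197 [0.3776 0.2478 0.038 ] [ 0.1096  0.0239 -0.0776]
208 198 [0.3782 0.2488 0.0392] [ 0.1084  0.0234 -0.0766]
266 198 [0.3816 0.2915 0.0405] [ 0.1068  0.0236 -0.0337]
314 198 [0.3849 0.3262 0.0392] [0.1078 0.0234 0.0011]
192 199 [0.3777 0.237  0.0398] [ 0.1079  0.0228 -0.0883]
238 199 [0.3806 0.2709 0.0402] [ 0.1072  0.0228 -0.0543]
282 199 [0.3838 0.3027 0.0386] [ 0.1086  0.0225 -0.0223]
327 199 [0.3864 0.3355 0.0396] [0.1073 0.0227 0.0106]
190 200 [0.3784 0.2352 0.0394] [ 0.1083  0.0219 -0.09  ]
237 200 [0.3816 0.2697 0.0388] [ 0.1086  0.0218 -0.0554]
280 200 [0.3842 0.3013 0.0398] [ 0.1074  0.022  -0.0237]
322 200 [0.3867 0.3318 0.0404] [0.1066 0.0221 0.0069]
181 201 [0.3788 0.228  0.0384] [ 0.1093  0.021  -0.0972]
235 201 [0.3822 0.2681 0.0387] [ 0.1087  0.021  -0.0569]
278 201 [0.3851 0.2996 0.0383] [ 0.1089  0.0209 -0.0253]
320 201 [0.3873 0.3303 0.0404] [0.1065 0.0214 0.0055]
218 202 [0.3817 0.2558 0.0397] [ 0.1078  0.0205 -0.0693]
288 202 [0.3861 0.307  0.0401] [ 0.1071  0.0206 -0.0178]
341 202 [0.3893 0.3455 0.0404] [0.1065 0.0207 0.0208]
351 203 [0.3909 0.3528 0.0394] [0.1074 0.0197 0.0282]
223 205 [0.3841 0.2593 0.0403] [ 0.1071  0.0184 -0.0656]
256 206 [0.387  0.2833 0.0401] [ 0.1072  0.0176 -0.0414]
291 207 [0.39   0.3088 0.0402] [ 0.1069  0.0169 -0.0157]
[[-0.001 -0.996  0.087]
 [-0.005  0.087  0.996]
 [-1.     0.    -0.005]]
[[ 0.001 -0.305  0.952 -0.143]
 [-0.001 -0.952 -0.305  0.078]
 [ 1.    -0.    -0.001 -0.   ]
 [ 0.     0.     0.     1.   ]]
```

The bright band is just the lit front ribs; the cross wall is at tool y = -0.02 as expected. The compartment centre is confirmed at world (0.4115, 0.3255). I'll correct in hover, then descend.

```bash
python3 - <<'E'
from nxt import *
go((.4124,.3262,.125),np.radians(85.06))
E
```

```text
k 0 shift [ 2.36 -0.13  0.13] turn [-0.001 -0.005 -0.   ]
k 3.14 shift [ 2.36 -0.13  0.13] turn [ 3.14e+00 -1.00e-03  8.00e-03]
```

>>> play_rows(
  steps=[
    [[1,-0.1,0.1],[0,-0.005,0],1],
    [[2,-0.13,0.13],[0,-0.005,0],1],
    [[2.4,-0.13,0.13],[0,-0.005,0],1],
    [[2.4,-0.13,0.13],[0,-0.005,0],1],
    [[2.4,-0.13,0.13],[0,-0.005,0],1],
  ],
)

```text
time: 21.5
tool_pos: [0.4127, 0.3263, 0.1243]
orientation: [-1.144, 1.25, 1.145]
force: [0.2, -0.2, -1.9]
gripper_width: 0.253
```

```bash
python3 - <<'E'
from nxt import *
o,q,T0,A0=cur();print(o['time'],T0,'tool x',A0[:,0].round(4))
im,d,T,P=snap('wrist','w10');M=np.array(arm.calibration('wrist')['mount'])@np.linalg.inv(T);P=P.reshape(-1,3)
Q=P@M[:3,:3].T+M[:3,3];c=im.reshape(-1,3).astype(int)
for lo in(.01,.03,.045):
    n=(np.hypot(P[:,0]-.4115,P[:,1]-.3255)<.025)&(Q[:,0]>lo)&(Q[:,0]<lo+.012);q=P[n]
    print('bottle xy',least_squares(lambda p:np.hypot(q[:,0]-p[0],q[:,1]-p[1])-.0162,[.41,.325],loss='soft_l1',f_scale=.001).x.round(4),len(q))
w=(c.min(1)>150)&(P[:,2]>.035)&(P[:,2]<.044)
for x in(.38,.39,.395,.40):
    for y0 in(.3055,.3455):
        t=P[w&(abs(P[:,0]-x-.0)<.004)&(abs(P[:,1]-y0)<.006)];print(x,y0,np.percentile(t[:,1],[3,97]).round(4) if len(t)>15 else len(t))
go((.4124,.3262,.069),np.radians(85.06))
E
```

```text
21.5 [0.41265311 0.32628998 0.12427791] tool x [-9.e-04 -5.e-04 -1.e+00]
bottle xy [0.4117 0.3258] 541
bottle xy [0.4116 0.3256] 386
bottle xy [0.4117 0.3254] 267
0.38 0.3055 [0.2998 0.3113]
0.38 0.3455 [0.3399 0.351 ]
0.39 0.3055 [0.3055 0.3095]
0.39 0.3455 [0.3401 0.3513]
0.395 0.3055 [0.305  0.3088]
0.395 0.3455 [0.3448 0.3491]
0.4 0.3055 [0.3044 0.3083]
0.4 0.3455 [0.3444 0.3506]
k 0 shift [ 5.57  0.04 -0.02] turn [-0.001 -0.    -0.   ]
k 3.14 shift [ 5.57  0.04 -0.02] turn [ 3.14 -0.    0.  ]
```

>>> play_rows(
  steps=[
    [[1.5,0.02,0],[0,0,0],1],
    [[2.5,0.02,0],[0,0,0],1],
    [[3.2,0.02,0],[0,0,0],1],
    [[3.8,0.02,0],[0,0,0],1],
    [[3.8,0.02,0],[0,0,0],1],
  ],
)

```text
time: 22.05
tool_pos: [0.4116, 0.3258, 0.0852]
orientation: [-1.144, 1.252, 1.146]
force: [0.4, -0.4, -0.5]
gripper_width: 0.255
```

>>> play_rows(
  steps=[
    [[0.6,0,0],[0,0,0],1],
    [[1.1,0,0],[0,0,0],1],
    [[1.4,0,0],[0,0,0],1],
    [[1.55,0,0],[0,0,0],1],
    [[1.65,0,0],[0,0,0],1],
  ],
)

```text
time: 22.55
tool_pos: [0.4116, 0.3258, 0.0686]
orientation: [-1.144, 1.252, 1.146]
force: [0.6, -0.3, -0.8]
gripper_width: 0.253
```

>>> play_rows(
  steps=[
    [[0.1,0,0],[0,0,0],1],
    [[0.15,0,0],[0,0,0],1],
    [[0.15,0,0],[0,0,0],1],
  ],
)

```text
time: 22.85
tool_pos: [0.412, 0.326, 0.068]
orientation: [-1.145, 1.252, 1.145]
force: [-0.9, -2.0, 5.4]
gripper_width: 0.253
```

Contact came at the expected height. I'll release, rise straight up and check.

>>> play_rows(
  steps=[
    [[0,0,0],[0,0,0],0.7],
    [[0,0,0],[0,0,0],0.5],
    [[0,0,0],[0,0,0],0.45],
    [[0,0,0],[0,0,0],0.45],
    [[-2,0,0],[0,0,0],0.45],
    [[-5,0,0],[0,0,0],0.45],
    [[-9,0,0],[0,0,0],0.3],
    [[-13,0,0],[0,0,0],0],
    [[-13,0,0],[0,0,0],0],
    [[-13,0,0],[0,0,0],0],
  ],
)

```text
time: 23.85
tool_pos: [0.4131, 0.3267, 0.1994]
orientation: [-1.145, 1.248, 1.144]
force: [-0.5, -0.1, 0.0]
gripper_width: 1.001
```

```bash
python3 - <<'E'
from nxt import *
o=arm.get_obs();print(o['time'],o['tool_pos'],o['force'],o['gripper_width'])
im,d,T,P=snap('wrist','w11');P=P.reshape(-1,3)
for lo,hi in((.045,.064),(.07,.083),(.088,.102),(.1,.115)):
    q=P[(np.hypot(P[:,0]-.4115,P[:,1]-.3255)<.03)&(P[:,2]>lo)&(P[:,2]<hi)]
    if len(q)>20: print(lo,least_squares(lambda p:np.hypot(q[:,0]-p[0],q[:,1]-p[1])-p[2],[.41,.325,.012],loss='soft_l1',f_scale=.001).x.round(4),'zmax',q[:,2].max().round(4))
c=im.reshape(-1,3);Rz=np.array([[.9963,-.0861],[.0861,.9963]]);L=(P[:,:2]-[.4304,.2871])@Rz.T
for x,y in((.05,.0),(-.04,-.05),(.04,-.071),(.04,.057)):
    m=(np.hypot(*(L-[x,y]).T)<.012)&(c.min(1)>165)&(P[:,2]>.03)&(P[:,2]<.05);print((x,y),m.sum(),np.median(P[m][:,2]) if m.any() else '')
a=snap('top','t1')[0];cv2.imwrite('pics/c11.png',np.vstack([cv2.resize(im[:,:,::-1],(480,360)),cv2.resize(a[195:355,180:393,::-1],(480,240))]))
W=np.load('pics/t0.npz')['P'];V=np.load('pics/t1.npz')['P']
for B in(W,V): q=B[245:275,205:240].reshape(-1,3);q=q[q[:,2]>.1];print('white cap',q.mean(0).round(4))
E
```

```text
23.85 [0.41307303 0.3266774  0.19939608] [-0.54481988 -0.14324168  0.00524521] 1.0010843300864922
0.045 [0.412  0.325  0.0169] zmax 0.064
0.07 [0.4117 0.3251 0.0113] zmax 0.083
0.088 [0.412  0.325  0.0065] zmax 0.102
0.1 [0.4111 0.3252 0.0045] zmax 0.1104
(0.05, 0.0) 112 0.039593152945721966
(-0.04, -0.05) 0 
(0.04, -0.071) 106 0.03944485098034842
(0.04, 0.057) 130 0.03955424273572808
white cap [0.5139 0.4543 0.1044]
white cap [0.4648 0.3899 0.3584]
```

View pics/c11.png

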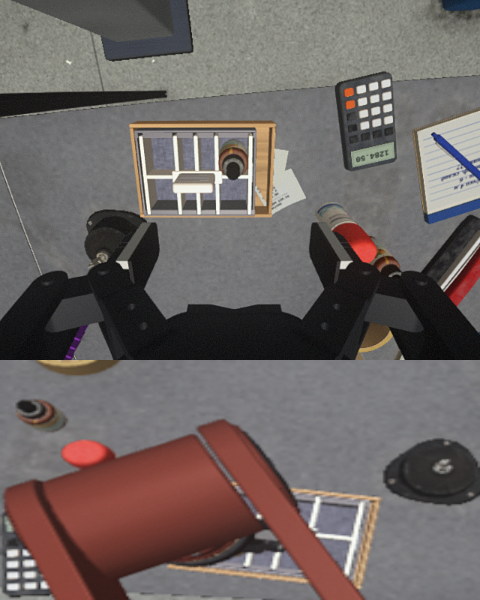

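Bottle upright at (0.4118, 0.3251), top at about 110 mm, which fits 102 + 7 mm. The divider is still level at 39.5 mm and the robot is clear, so I'll hand it in.

```bash
python3 -c "
from rig import arm
print(arm.get_obs()['time'],arm.job_done())"
```

```text
the job is handed in; nothing more can be done
23.95 None
```

The divider is pressed home in the tray and the amber bottle stands in the left wide end compartment of the front row. I handed the job in at about 24 s of the 67 s allowed, and no verdict is reported.

**What I did:**
- I folded the arm upright to swing it past a post standing in front of the robot.
- I measured the inner tray about 7 mm to the right of centre and lined the divider up with it from close by. All five blades then went in without force.
- I pressed it down at up to about 14 N at the wrist; the force dropped as the catches snapped in, then rose again against the floor.
- I placed the bottle that started farthest to the robot's right, gripping it by its collar. The first grip landed on the shoulder, so I regripped 6 mm higher.

**Last checks:**
- **Divider:** the blade tops were at 39.5 mm (home is 39 mm) everywhere I could see them. One check point at the front right gave no reading this time, though it was level when I checked after pressing.
- **Amber bottle:** it is upright, with its axis steady within about 1 mm from body to bulb. Its top is at about 110 mm, against an expected 109 mm.
- **White bottle:** it is standing beside the empty spot in the last pictures. The numeric check of its position failed because the arm blocked the overhead view. I noticed no contact near it.
- **Robot:** the gripper was open and clear of everything, and the wrist force read zero apart from noise.

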